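# Lock the bottle cradle at its pouring angle

### The arm

A 7-joint arm with a two-finger parallel gripper is mounted at the origin on the work surface. World frame = base frame: x ahead of the robot, y to its left, z up, the work surface at z = 0. Lengths are in m, angles in rad, forces in N, time in s.
With the tool pointing down it reaches from about 0.425 to 0.925 m from the base axis. Payload 6.8 kg.
Tool frame: the origin (TCP) lies on the front face of the gripper's body, between the roots of the fingers; the fingertips stand 73 mm ahead of it and the grasp point (between the pads) lies 54 mm ahead of it (tcp_to_tips is the distance from the TCP to the fingertips, in m); z points along the fingers, x is the direction in which the jaws open and shut, and the axes are right-handed (so a half turn about z gives the same grasp; the last joint's range is limited). The gripper opens to 85 mm and grips with 20 to 120 N. Pads are 22 mm wide; open, the fingers measure 114 mm over their backs; the gripper's body (76 mm by 85 mm) begins 54 mm behind the grasp point. The pads swing forward as they close: fully open they stand 13 mm farther back than shut.
Start: joints at [1.056, 0.477, 0.022, 1.555, -0.011, 1.109, -0.083], TCP at [0.267, -0.62, 0.304] pointing down, gripper open.
Joint ranges: [-2.96, 2.96], [-0.34, 2.1], [-1.41, 1.46], [0.24, 2.44], [-1.37, 4.51], [0.17, 1.92], [-2.96, 2.96]. Speed limits (rad/s): [2.39, 2.39, 3.14, 3.14, 3.14, 3.14, 3.14].

### API

Orientations are given as a unit quaternion [w, x, y, z].
In Python, from station import get_obs, read_camera, hand_in, look_for, silhouettes, tcp_to_tips gives the robot as it stands. The module is installed in compiled form; this text tells all that it offers.
- The arm moves only by the tool apply_moves, never from a script. Its argument "moves" is a list of rows, each a list of 3 entries, a list of its own where there are three numbers: the shift along the tool's x, y, z in units of 25 mm (1.0 is 25 mm), then the turn, a rotation vector about the tool's x, y, z in units of 10 degrees (1.0 is 10 degrees), then the gripper's target within -1 to 1 (fully open at 1, half-way at 0, shut at -1). In form: [[[dx, dy, dz], [rx, ry, rz], jaw], ...]. A call has 1 to 20 rows; each row is the pose to reach, as a shift and turn from the pose commanded when the call began, along the tool's axes at that moment; what a row does not reach only later rows make up. A row lasts 1/8 s, in which the tool goes at most 62.5 mm and 10.7 degrees, less where a joint would pass 70% of its speed; a pose out of reach is approached as far as the arm can. A call with a gripper value outside its range is refused whole. The fingers move at their own pace and stop on an object; "force" is the grip in N (left out, the last holds). Time passes only in rows, so rows that repeat a pose let the fingers close. It gives the time, the measured TCP pose, the force and the opening at its end, in the units of the state.
- get_obs(): the state, without advancing time (a new reading comes with each control period).
- read_camera(name): name is "scene" or "top" or "wrist"; returns a dict with "color" (400x640x3 uint8, red, green, blue), "mtx" (3x3 intrinsics, pixels), "eye" and "rotation" of the camera in the world; the wrist camera has in their place "hand_eye" (4x4, takes a point from camera to tool coordinates, whose origin is the TCP and whose axes are the tool frame's). Camera axes: x right, y up, looking along -z (the intrinsics and any distortion apply to the point x, -y, -z); pixel columns grow to the right and rows downward; lengths in m; the calibration is good to about 2 mm. A picture is of the moment at which its call begins: read the wrist's pose just before it. There is no depth.
- hand_in(): hands the job in, once; it reports no verdict.
Trained networks look in the newest picture that a camera, given by its name, has taken for a name from the list of things; names that differ only in an ending like _2 or _b are one class to them, and where a whole thing is asked for, a point or a joint stands for the part that bears it (a point fixed in the world has none). Each returns a list of dicts, best first, with "conf" (0 to 1); they miss things now and then, are a little off and sometimes report something else, mostly with a low value. They report only what shows in the picture. A call takes as long as a camera call. They do not tell look-alikes from the thing itself.
- look_for(camera, query): "pixel" ([row, column] in pixels, amid what is visible of it).
- silhouettes(camera, query): "mask" (400x640 bool, what is visible of it) and "pixel" ([row, column] in pixels, amid what is visible of it).
The state is a dict: "t": time; "q": joint angles; "joint_vel": joint speeds; "joint_torque": joint torques, N m; "eef_pos": TCP position; "tool_rot": TCP orientation; "contact_force": force on the tool from outside, world axes, zero at the start; "torque": the same for the moment, N m; "gripper_width": opening from 0.0 (shut) to 1.0 (fully open).
Only numpy, scipy, OpenCV 4.12 (cv2) and the standard library are available. Lean on these libraries where they do the work, as an engineer would, in place of code of your own. Each camera call takes 0.05 s, during which the arm holds its last target.

### The job

Tip the bottle cradle neck-down to its pouring angle and lock it there with the red-handled pin, pushed fully home through the red-ringed hole of the stand and on through the hole in the cradle's blue arm behind it. The pin stands in its parking block: first take it out, lay it flat on the black mat and let go of it, then take it up again across its handle to fit it. Do not knock or shift the glasses and the other things standing about, and let go of everything at the end.

Things in the scene. Friction and masses are not known exactly. Their poses are not given: they have to be found in the camera images.
- cradle (a joint): tilt of the bottle cradle in rad: 0 level, positive neck down; at -0.40, 0 and 0.40 the hole in its blue arm is behind one of the stand's three holes; 0.40 is the pouring angle (red-ringed hole). Stops at -0.5 and 0.6. A stiff pivot holds it wherever it is left; turning it by the bar takes 3 to 7 N. It must be within about 0.02 for the pin; the pin's taper pulls it true from 0.03 off
- stand: fixed stand: base board 200 x 200 x 18 mm, origin at the centre of its underside, z up. The trunnion axis runs along x, 120 mm up. Front cheek: upright aluminium plate 12 mm thick, 120 mm wide, top at 228 mm, outer face at x = +74 mm; rear cheek at x = -74 to -62 mm, top at 158 mm. Between them a bottle, 290 mm long, 76 mm thick, is strapped in the cradle along y, neck towards +y
- pour_hole (a point): centre of the mouth of the red-ringed hole, on the outer face of the front cheek, 198 mm above the table; axes as the stand's. The 11.5 mm hole runs level along x and the pin goes in towards -x. It is the one farthest to +y of three holes on an arc 85 mm from the trunnion
- bar (a point): middle of the cradle's black handle bar over the bottle's neck: round, 14 mm thick, 68 mm long between two thin posts, lying along the stand's x axis; 130 mm to the neck side of the trunnion and 70 mm above it when the cradle is level; it swings with the cradle, and 25 mm below it is free
- blue_hole (a point): centre of the 11.5 mm hole in the cradle's blue arm, on its face towards the front cheek; the arm is 10 mm thick, swings with the cradle just behind that cheek (2 mm gap), hole 85 mm from the trunnion
- pin_grip (a point): centre of the loose pin's red handle, 20 x 20 mm and 44 mm long along the pin. Its z axis runs along the pin, from the tip to the handle's end; x and y are square to the handle's flat sides. Fully home, the handle's shoulder touches the cheek (this point 22 mm from it). It starts upright in the parking block, handle up, shoulder on the block; laid down, its axis is 10 mm above what it lies on
- pin_tip (a point): the pin's tip, 68 mm from the handle's centre, same axes; the steel shaft is 10 mm thick and 46 mm long, its last 13 mm taper to 3 mm. The pin weighs about 50 g
- block: fixed dark wooden parking block 64 x 64 x 52 mm with the pin's upright 13 mm hole in the middle, 48 mm deep; origin at the centre of its underside, on the table
- mat_top (a point): centre of the top of the fixed black rubber mat, 150 (x) by 180 (y) mm and 4 mm thick, where the pin is laid down
- glass0: an upturned wine glass, 72 mm across, 178 mm tall; origin at the centre of its underside; leave it alone
- glass1: an upturned wine glass, 72 mm across, 178 mm tall; origin at the centre of its underside; leave it alone
- glass2: an upturned wine glass, 72 mm across, 178 mm tall; origin at the centre of its underside; leave it alone
- napkins: white napkin pack 120 x 120 x 65 mm, origin at the centre of its underside; leave it alone
- carton: plain white carton 160 x 80 x 60 mm, origin at the centre of its underside; leave it alone
- coasters: stack of cork coasters, 90 mm across, 30 mm high, origin at the centre of its underside; leave it alone
- stopper: cork bottle stopper, 34 mm across, 40 mm tall, origin at the centre of its underside; leave it alone
Not all that is in view belongs to the job. Of the things that look like the part that bears mat_top, the larger one is meant.

How it is judged:
By the outcome, as a careful person would: the job done as asked, in the order asked, and still so for the second after the job is handed in, with the robot touching nothing.
It also fails if it takes over 72 s, if anything falls off the work surface, if the arm or the gripper's body presses on something with over 40 N, if the wrist force passes 120 N, or if a joint passes its speed limit or range.

## Working session

There is one attempt and no reset: what is moved stays moved. The work goes in short steps, Python scripts to look and compute and a tool call to move; the robot and the scene stay as the last step left them, time stands still between calls to the robot, and variables do not carry over. Pictures are saved under pics/ and viewed, and the job is handed in when it is done.

Besides the shell and the picture viewer there is one more tool, called after "Call:" as name([rows], argument=value, ...), one row to a line, values as JSON. apply_moves: Moves the arm, as the interface text tells. Its arguments: {"type":"object","properties":{"moves":{"type":"array"},"force":{"type":"number"}},"required":["moves"]}

```bash
mkdir -p pics; ls
cat > h.py <<'E'
import numpy as np, cv2, json
from station import *
from scipy.spatial.transform import Rotation as R
def save(name,fn):
    c=read_camera(name); cv2.imwrite('pics/'+fn,c['color'][:,:,::-1]); return c
def pose():
    o=get_obs(); q=o['tool_rot']; return np.array(o['eef_pos']),R.from_quat([q[1],q[2],q[3],q[0]]).as_matrix(),o
def camT(c,p=None,Rt=None):
    if 'eye' in c: 
        r=np.array(c['rotation']); 
        if r.shape!=(3,3): r=R.from_quat([r[1],r[2],r[3],r[0]]).as_matrix()
        return np.array(c['eye']),r
    H=np.array(c['hand_eye']); return p+Rt@H[:3,3],Rt@H[:3,:3]
def ray(c,px,p=None,Rt=None):
    e,r=camT(c,p,Rt); K=np.array(c['mtx'])
    d=np.linalg.inv(K)@np.array([px[1],px[0],1.]); d=np.array([d[0],-d[1],-d[2]]); return e,r@d
def atz(c,px,z,p=None,Rt=None):
    e,d=ray(c,px,p,Rt); return e+d*(z-e[2])/d[2]
def proj(c,X,p=None,Rt=None):
    e,r=camT(c,p,Rt); x=r.T@(np.array(X)-e); K=np.array(c['mtx']); u=K@np.array([x[0],-x[1],-x[2]]); return u[1]/u[2],u[0]/u[2]
E
python3 - <<'E'
from h import *
p,Rt,o=pose(); print(o)
for n in ['scene','top','wrist']:
    c=save(n,n+'0.png'); print(n,{k:v for k,v in c.items() if k!='color'})
for n in ['scene','top']:
    for q in ['stand','pour_hole','bar','blue_hole','pin_grip','pin_tip','block','mat_top','glass0','napkins','carton','coasters','stopper']:
        print(n,q,[(np.round(d['pixel']).tolist(),round(d['conf'],2)) for d in look_for(n,q)][:5])
E
```

```text
pics
{'t': 0.0, 'q': array([ 1.05589118,  0.4778145 ,  0.02231376,  1.55645058, -0.01150293,
        1.10925088, -0.08306722]), 'joint_vel': array([ 0.00032215, -0.00023069,  0.00173605,  0.00130136, -0.00017644,
        0.00346638,  0.00010379]), 'joint_torque': array([ 5.14277672e-04, -5.96448576e+01,  1.60779074e+00, -2.81194103e+01,
        1.23992699e-02,  9.48830915e-03,  7.23557918e-06]), 'eef_pos': array([ 0.26691581, -0.6194968 ,  0.30291578]), 'tool_rot': array([-4.42657914e-04,  8.35387946e-01, -5.49660053e-01, -7.81087826e-04]), 'contact_force': array([-0.1918741 ,  0.40189821, -0.01180533]), 'torque': array([-0.0090554 ,  0.0482048 ,  0.04043966]), 'gripper_width': 0.9976292039753596}
scene {'mtx': array([[497.79580167,   0.        , 318.76720147],
       [  0.        , 497.79580167, 195.42483444],
       [  0.        ,   0.        ,   1.        ]]), 'eye': array([ 1.16147196, -0.91067968,  0.86531912]), 'rotation': array([0.82714137, 0.45823357, 0.14629065, 0.29061691])}
top {'mtx': array([[364.53508557,   0.        , 316.16425438],
       [  0.        , 364.53508557, 2
[... 1471 characters left out ...]
.0, 299.0], 0.72), ([221.0, 399.0], 0.55)]
top pour_hole [([190.0, 302.0], 0.91)]
top bar [([189.0, 302.0], 0.61)]
top blue_hole [([188.0, 300.0], 0.55)]
top pin_grip [([223.0, 399.0], 0.55), ([136.0, 249.0], 0.38)]
top pin_tip [([222.0, 397.0], 0.56), ([132.0, 332.0], 0.36)]
top block [([224.0, 400.0], 0.82)]
top mat_top [([276.0, 419.0], 0.88), ([160.0, 378.0], 0.79)]
top glass0 [([200.0, 180.0], 0.83), ([151.0, 196.0], 0.79), ([140.0, 455.0], 0.62), ([190.0, 301.0], 0.56), ([223.0, 400.0], 0.36)]
top napkins [([135.0, 245.0], 0.92), ([149.0, 194.0], 0.37)]
top carton [([198.0, 452.0], 0.84), ([187.0, 301.0], 0.54)]
top coasters [([136.0, 307.0], 0.88)]
top stopper [([132.0, 332.0], 0.39)]
```

View pics/scene0.png

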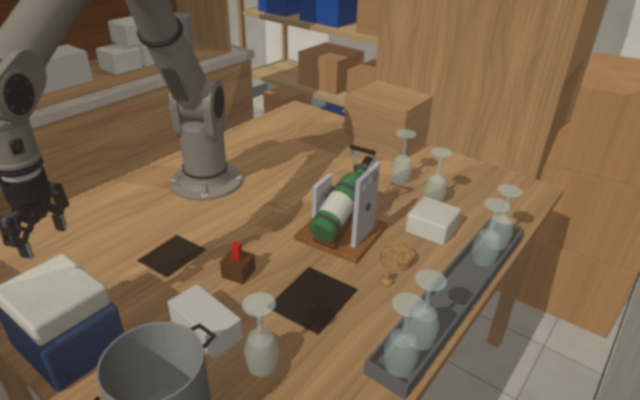

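View pics/top0.png

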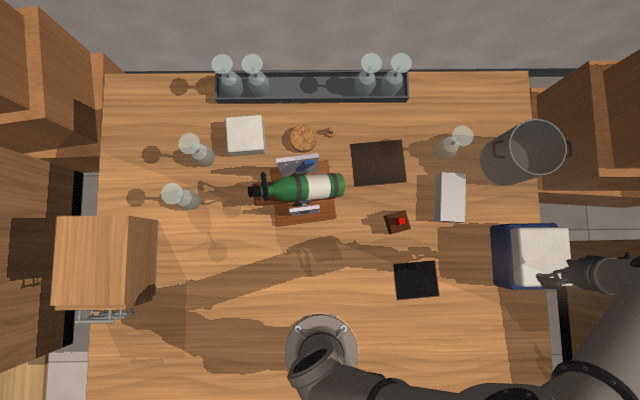

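View pics/wrist0.png

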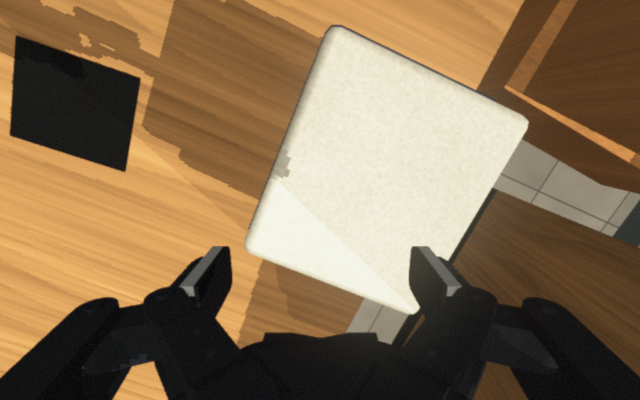

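The scene view shows the block with the red-handled pin at about (260,238), the larger mat at (300,312) and the stand at (213,350). In the top view they are at (222,399), (160,378) and (189,301). The smaller mat at (276,419) is a look-alike. I'll enlarge these areas to measure them.

Run:
```python
from h import *
a=cv2.imread('pics/top0.png'); b=cv2.imread('pics/scene0.png')
cv2.imwrite('pics/top0z.png',cv2.resize(a[110:250,230:450],None,fx=3.6,fy=3.6,interpolation=cv2.INTER_CUBIC))
cv2.imwrite('pics/scene0z.png',cv2.resize(b[130:290,210:420],None,fx=3.7,fy=3.7,interpolation=cv2.INTER_CUBIC))
c=read_camera('top'); s=read_camera('scene')
for nm,cam,l in [('top',c,0.0)]:
  for q,z in [('mat_top',.004),('block',.052),('stand',.018),('carton',.06),('coasters',.03),('napkins',.065)]:
    for d in silhouettes('top',q):
      if d['conf']<.5: continue
      m=d['mask'].astype(np.uint8); cs,_=cv2.findContours(m,0,2); k=max(cs,key=cv2.contourArea)
      r=cv2.minAreaRect(k); bx=cv2.boxPoints(r)
      w=np.array([atz(c,(v,u),z)[:2] for u,v in bx]); print(q,round(d['conf'],2),np.round(w.mean(0),4),np.round(w,3).tolist())
```

```text
mat_top 0.97 [ 0.6167 -0.2065] [[0.684, -0.111], [0.701, -0.292], [0.549, -0.301], [0.532, -0.123]]
mat_top 0.82 [ 0.2224 -0.3196] [[0.275, -0.245], [0.287, -0.387], [0.17, -0.394], [0.158, -0.253]]
block 0.87 [ 0.4117 -0.2534] [[0.434, -0.207], [0.456, -0.283], [0.389, -0.3], [0.368, -0.224]]
block 0.69 [0.6545 0.3985] [[0.67, 0.474], [0.728, 0.43], [0.638, 0.323], [0.582, 0.367]]
stand 0.75 [0.5263 0.0731] [[0.619, 0.25], [0.66, -0.075], [0.433, -0.101], [0.393, 0.218]]
carton 0.71 [ 0.4889 -0.4248] [[0.409, -0.366], [0.574, -0.381], [0.569, -0.484], [0.403, -0.467]]
coasters 0.75 [0.6976 0.0483] [[0.745, 0.09], [0.744, 0.006], [0.65, 0.007], [0.651, 0.091]]
napkins 0.61 [0.699  0.2369] [[0.761, 0.305], [0.77, 0.18], [0.637, 0.169], [0.628, 0.293]]
```

View pics/top0z.png

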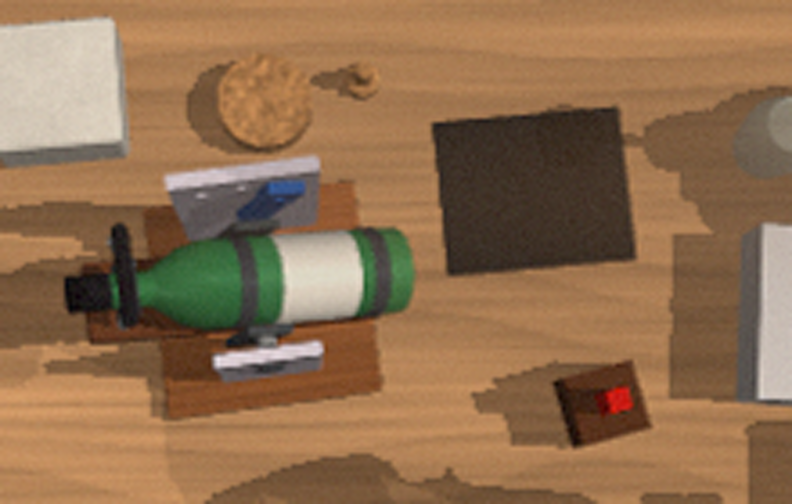

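View pics/scene0z.png

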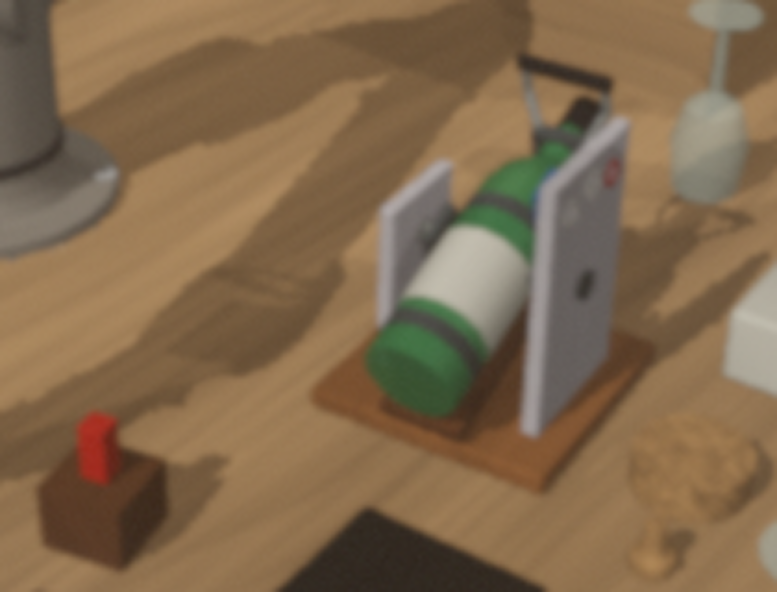

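The zoom shows the cradle neck-up, so its tilt is negative. The red-ringed hole is on the far (+x) cheek near its top left end, at scene zoom (612,172). I'll fit the stand pose from hand-picked corners in both views.

```bash
cat > fit0.py <<'E'
from h import *
from scipy.optimize import least_squares
c=read_camera('top'); s=read_camera('scene')
T=lambda u,v:(110+v/3.6,230+u/3.6)
S=lambda u,v:(130+v/3.7,210+u/3.7)
obs=[(c,(.1,-.1,.018),T(354,183)),(c,(-.1,-.1,.018),T(382,388)),(c,(-.1,.1,.018),T(168,418)),(c,(.1,.1,.018),T(145,210)),
(c,(.074,.06,.228),T(165,176)),(c,(.074,-.06,.228),T(320,157)),
(s,(.1,-.1,.018),S(542,482)),(s,(.1,.1,.018),S(655,347)),(s,(-.1,-.1,.018),S(315,394)),
(s,(.074,.06,.228),S(630,123)),(s,(.074,-.06,.228),S(548,190)),(s,(.074,.06-.0269+0,.198),S(612,172))]
def X(p,l):
    a=p[2]; return np.array([p[0]+np.cos(a)*l[0]-np.sin(a)*l[1],p[1]+np.sin(a)*l[0]+np.cos(a)*l[1],l[2]])
def f(p): return np.concatenate([np.array(proj(k,X(p,l)))-np.array(o) for k,l,o in obs])
E
python3 - <<'E'
from fit0 import *
r=least_squares(f,[.53,.06,.12],loss='soft_l1'); print(r.x); print(np.round(r.fun.reshape(-1,2),1))
print('hole y in stand', .085*np.sin(.4))
# block and pin
for z,px in [(.052,T(602,404)),(.096,T(620,398))]: print(atz(c,px,z))
E
```

```text
[0.51629775 0.05243307 0.12174204]
[[-1.5 -0.1]
 [ 0.1  0.3]
 [-0.3 -0.1]
 [-1.4 -0.8]
 [-0.8  0.2]
 [-1.  -0.3]
 [-0.9 -1. ]
 [-1.4 -0.1]
 [-1.9 -2.7]
 [-0.6 -0.8]
 [ 0.6  0.9]
 [ 0.1 -1.2]]
hole y in stand 0.0331005590962353
[ 0.41048964 -0.25284382  0.052     ]
[ 0.41284087 -0.25834286  0.096     ]
```

```bash
cat >> h.py <<'E'
# commanded pose tracking: give target pos/rot, print units
def units(pt,Rg,pc=None,Rc=None):
    if pc is None: pc,Rc,_=pose()
    d=Rc.T@(np.array(pt)-pc)/.025
    rv=R.from_matrix(Rc.T@Rg).as_rotvec(degrees=True)/10
    n=max(np.linalg.norm(d)*25/62.5,np.linalg.norm(rv)*10/10.7)
    print('shift',np.round(d,2).tolist(),'turn',np.round(rv,2).tolist(),'rows>=',round(n,1))
def rot(z,x):
    z=np.array(z,float);z/=np.linalg.norm(z);x=np.array(x,float);x-=z*(x@z);x/=np.linalg.norm(x);return np.column_stack([x,np.cross(z,x),z])
E
python3 - <<'E'
from h import *
p,Rt,o=pose();print(np.round(Rt,3))
a=.122
for s in (1,-1):
    Rg=rot([0,0,-1],[-s*np.sin(a),s*np.cos(a),0]); print(np.round(Rg[:,1],2))
    units([.505,.144,.42],Rg)
E
```

```text
[[ 0.396 -0.918  0.   ]
 [-0.918 -0.396 -0.   ]
 [ 0.    -0.    -1.   ]]
[0.99 0.12 0.  ]
shift [-24.3, -20.83, -4.64] turn [0.0, -0.0, -16.37] rows>= 15.3
[-0.99 -0.12 -0.  ]
shift [-24.3, -20.83, -4.64] turn [-0.0, -0.0, 1.63] rows>= 12.9
```

Call:
apply_moves([
  [[-12,-10,-4.6],[0,0,0.8],1],
  [[-24.3,-20.8,-4.6],[0,0,1.6],0.2],
  [[-24.3,-20.8,-4.6],[0,0,1.6],0.2],
  [[-24.3,-20.8,-4.6],[0,0,1.6],0.2],
  [[-24.3,-20.8,-4.6],[0,0,1.6],0.2],
  [[-24.3,-20.8,-4.6],[0,0,1.6],0.2],
  [[-24.3,-20.8,-4.6],[0,0,1.6],0.2],
  [[-24.3,-20.8,-4.6],[0,0,1.6],0.2],
  [[-24.3,-20.8,-4.6],[0,0,1.6],0.2],
  [[-24.3,-20.8,-4.6],[0,0,1.6],0.2],
  [[-24.3,-20.8,-4.6],[0,0,1.6],0.2],
  [[-24.3,-20.8,-4.6],[0,0,1.6],0.2],
  [[-24.3,-20.8,-4.6],[0,0,1.6],0.2],
  [[-24.3,-20.8,-4.6],[0,0,1.6],0.2],
  [[-24.3,-20.8,-4.6],[0,0,1.6],0.2],
  [[-24.3,-20.8,-4.6],[0,0,1.6],0.2],
])

```text
t: 3.95
eef_pos: [0.5042, 0.1421, 0.4187]
tool_rot: [0.0, 0.75, -0.662, 0.0]
contact_force: [0.9, -0.5, -0.3]
gripper_width: 0.6
```

Run:
```python
from h import *
p,Rt,o=pose();print(o['t'],p,o['q'],o['gripper_width'],np.round(Rt,3).tolist())
c=save('wrist','w1.png'); np.save('w1p.npy',np.column_stack([p,Rt]))
cv2.imwrite('pics/w1z.png',cv2.resize(c['color'][:,:,::-1],(800,500),interpolation=cv2.INTER_CUBIC))
```

```text
3.95 [0.50424012 0.14207431 0.41867979] [ 0.06683302  0.17381271 -0.52480098  1.73287703  0.09192492  1.25984031
 -1.92539076] 0.6003534706126114 [[0.125, -0.992, -0.0], [-0.992, -0.125, -0.001], [0.001, 0.0, -1.0]]
```

View pics/w1z.png

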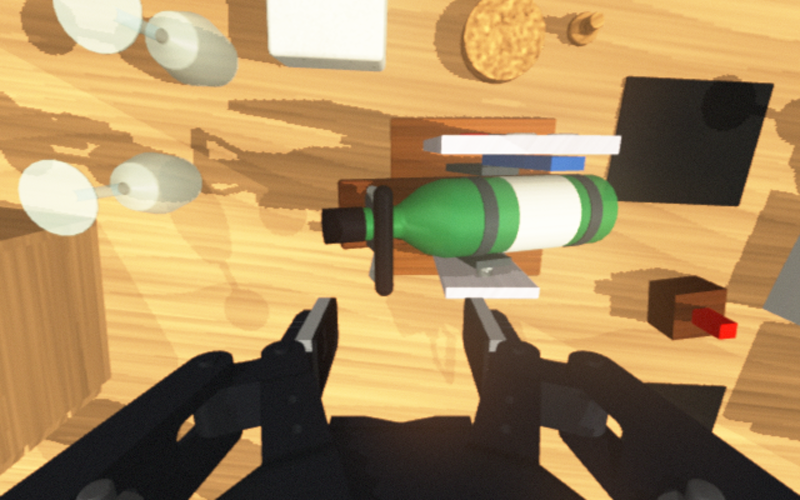

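The wrist view shows the bar from zoom (383,188) to (384,293), the front cheek top at (437–620, 137) and the rear cheek top at (445–540, 293). I'll fit the stand pose and tilt together from all three cameras.

```bash
cat > fit1.py <<'E'
from fit0 import *
w=read_camera('wrist'); wp=np.load('w1p.npy'); W=(wp[:,0],wp[:,1:])
Z=lambda u,v:(v/1.25+0,u/1.25)
def bar(t,x): return np.array([x,.13*np.cos(t)+.07*np.sin(t),.12+.07*np.cos(t)-.13*np.sin(t)])
wobs=[((.074,.06,.228),Z(424,143),1),((.074,-.06,.228),Z(620,137),1),((.062,-.06,.228),Z(620,153),1),((.1,.1,.018),Z(390,118),1),((.1,-.1,.018),Z(555,118),1)]
wbar=[(.034,Z(383,188)),(-.034,Z(384,291))]
tbar=[(.034,T(122,230)),(-.034,T(126,318))]
sbar=[(.034,S(611,82)),(-.034,S(521,63))]
def g(p):
    r=[f(p)*.7]
    for l,o,k in wobs: r.append(k*(np.array(proj(w,X(p,l),*W))-o))
    for cam,ob,a in [(w,wbar,W),(c,tbar,()),(s,sbar,())]:
        for x,o in ob: r.append(np.array(proj(cam,X(p,bar(p[3],x)),*a))-o)
    return np.concatenate(r)
if __name__=='__main__':
    r=least_squares(g,[.516,.052,.12,-.3],loss='soft_l1'); print(r.x); print(np.round(r.fun.reshape(-1,2),1).tolist())
    l=bar(r.x[3],0); print(l,X(r.x,l))
    print(np.round(r.fun.reshape(-1,2)[-6:],1))
E
python3 fit1.py
```

```text
[ 0.51507004  0.0544697   0.12629614 -0.33627196]
[[-0.8, -0.6], [0.2, -0.1], [0.1, -0.4], [-0.6, -1.1], [-0.2, -0.5], [-0.4, -0.8], [-1.0, -0.5], [-1.4, -0.1], [-1.6, -1.8], [-0.7, -0.6], [0.1, 0.8], [-0.3, -0.8], [-5.3, 13.8], [-0.7, 0.1], [1.2, -2.1], [0.0, -0.4], [-0.2, 1.5], [6.7, -0.1], [-2.6, 0.1], [0.5, -1.2], [0.2, 0.7], [0.1, -2.8], [-0.9, -0.2]]
[0.         0.09962097 0.22897552] [0.50252172 0.15329721 0.22897552]
[[ 6.7 -0.1]
 [-2.6  0.1]
 [ 0.5 -1.2]
 [ 0.2  0.7]
 [ 0.1 -2.8]
 [-0.9 -0.2]]
```

Run:
```python
from h import *
units([.5025,.1533,.287],rot([0,0,-1],[.126,-.992,0]))
```

```text
shift [-0.43, 0.02, 5.28] turn [-0.0, -0.0, -0.0] rows>= 2.1
```

Call:
apply_moves([
  [[-0.43,0,2.5],[0,0,0],0.1],
  [[-0.43,0,4.2],[0,0,0],0.0],
  [[-0.43,0,5.25],[0,0,0],0.0],
  [[-0.43,0,5.25],[0,0,0],0.0],
  [[-0.43,0,5.25],[0,0,0],0.0],
])

```text
t: 4.78
eef_pos: [0.5036, 0.1546, 0.289]
tool_rot: [-0.001, 0.751, -0.661, 0.0]
contact_force: [-0.3, 0.6, 1.0]
gripper_width: 0.499
```

Run:
```python
from h import *
p,Rt,o=pose();print(o['t'],p,o['contact_force'],np.round(Rt,3).tolist())
c=save('wrist','w2.png'); np.save('w2p.npy',np.column_stack([p,Rt]))
s=save('scene','s2.png'); b=cv2.imread('pics/s2.png')
cv2.imwrite('pics/s2z.png',cv2.resize(b[100:250,260:460],None,fx=4,fy=4,interpolation=cv2.INTER_CUBIC))
```

```text
4.775 [0.50360633 0.15457422 0.28897654] [-0.27866187  0.5816596   0.95540325] [[0.127, -0.992, 0.002], [-0.992, -0.127, 0.001], [-0.0, -0.002, -1.0]]
```

View pics/w2.png

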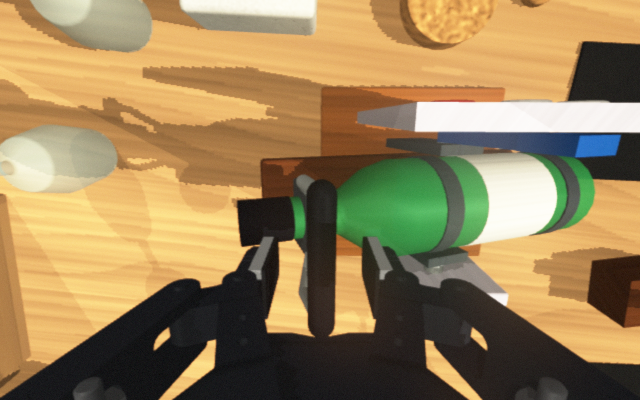

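View pics/s2z.png

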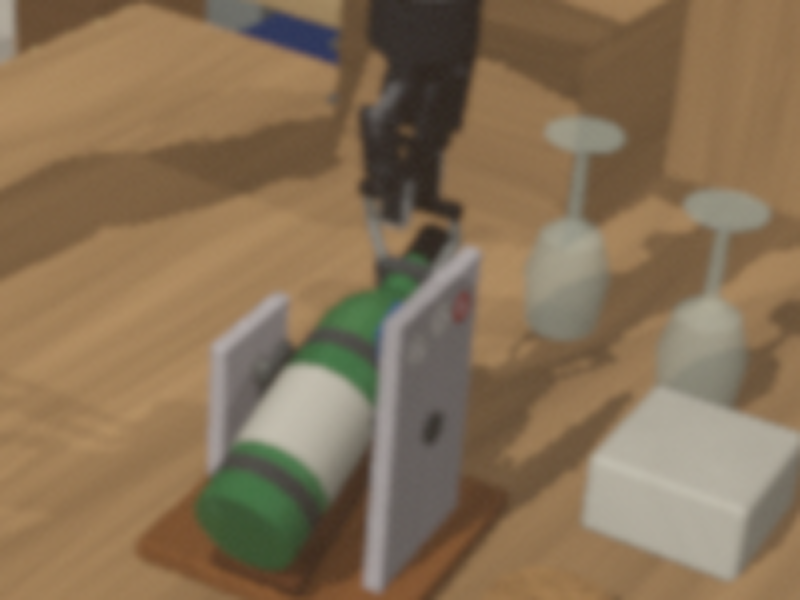

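The bar lies between the open fingers (wrist column 320, rows 182–335). I'll close on it.

Call:
apply_moves([
  [[0,0,0],[0,0,0],-0.5],
  [[0,0,0],[0,0,0],-1],
  [[0,0,0],[0,0,0],-1],
  [[0,0,0],[0,0,0],-1],
  [[0,0,0],[0,0,0],-1],
], force=40)

```text
t: 5.5
eef_pos: [0.5032, 0.1546, 0.2881]
tool_rot: [-0.0, 0.751, -0.661, 0.0]
contact_force: [-0.1, -0.4, 5.5]
gripper_width: 0.144
```

Run:
```python
from h import *
p,Rt,o=pose();print(o['t'],p,o['contact_force'],o['gripper_width'])
c=save('wrist','w3.png'); np.save('w3p.npy',np.column_stack([p,Rt]))
```

```text
5.5 [0.50324783 0.15462585 0.28809279] [-0.09618277 -0.38313093  5.52811187] 0.14426700912707785
```

View pics/w3.png

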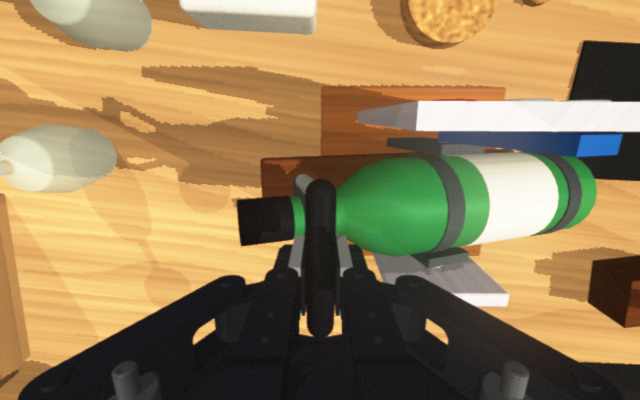

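Run:
```python
import numpy as np
r=.14765
for ph in np.linspace(.819,.094,13)[1:]:
    print(round(-(r*np.cos(ph)-r*np.cos(.819))/.025,2),round((r*np.sin(.819)-r*np.sin(ph))/.025,2))
```

```text
-0.25 0.25
-0.49 0.52
-0.71 0.8
-0.92 1.09
-1.1 1.4
-1.27 1.71
-1.42 2.04
-1.54 2.37
-1.65 2.71
-1.74 3.06
-1.8 3.41
-1.85 3.76
```

Call:
apply_moves([
  [[-0.25,0,0.25],[0,0,0],-1],
  [[-0.49,0,0.52],[0,0,0],-1],
  [[-0.71,0,0.8],[0,0,0],-1],
  [[-0.92,0,1.09],[0,0,0],-1],
  [[-1.1,0,1.4],[0,0,0],-1],
  [[-1.27,0,1.71],[0,0,0],-1],
  [[-1.42,0,2.04],[0,0,0],-1],
  [[-1.54,0,2.37],[0,0,0],-1],
  [[-1.65,0,2.71],[0,0,0],-1],
  [[-1.74,0,3.06],[0,0,0],-1],
  [[-1.8,0,3.41],[0,0,0],-1],
  [[-1.85,0,3.76],[0,0,0],-1],
  [[-1.85,0,3.76],[0,0,0],-1],
  [[-1.85,0,3.76],[0,0,0],-1],
])

```text
t: 7.3
eef_pos: [0.4975, 0.2003, 0.1937]
tool_rot: [-0.0, 0.751, -0.661, 0.0]
contact_force: [3.5, 0.1, -0.6]
gripper_width: 0.145
```

Run:
```python
from h import *
p,Rt,o=pose();print(o['t'],p,o['contact_force'],o['gripper_width'])
np.save('w4p.npy',np.column_stack([p,Rt]))
c=save('wrist','w4.png'); s=save('scene','s4.png'); b=cv2.imread('pics/s4.png')
cv2.imwrite('pics/s4z.png',cv2.resize(b[140:230,300:420],None,fx=6,fy=6,interpolation=cv2.INTER_CUBIC))
```

```text
7.3 [0.4975472  0.20028635 0.19366201] [ 3.52883037  0.13188776 -0.5732591 ] 0.14497732563543175
```

View pics/w4.png

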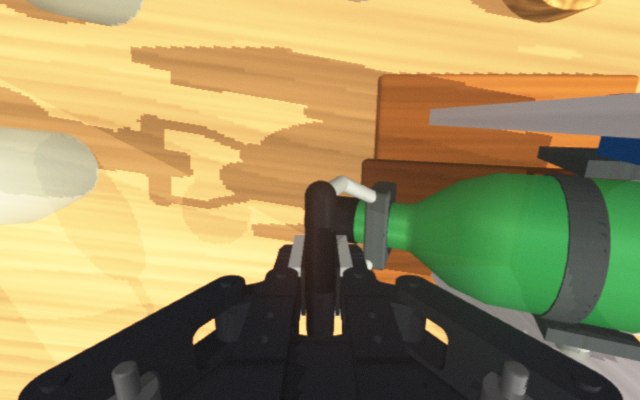

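View pics/s4z.png

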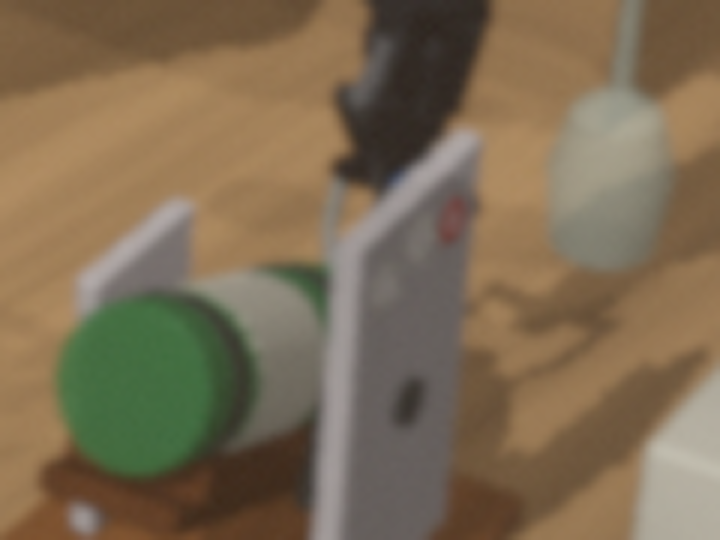

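The cradle is now near the pouring angle: the chord of the move gives 0.403, and the bar is still held. I'll open slightly, rise straight up, and then look at the front face.

Call:
apply_moves([
  [[0,0,0],[0,0,0],-0.4],
  [[0,0,0],[0,0,0],-0.4],
  [[0,0,0],[0,0,0],-0.4],
  [[0,0,-1],[0,0,0],-0.4],
  [[0,0,-3],[0,0,0],-0.4],
  [[0,0,-5],[0,0,0],-0.4],
  [[0,0,-7],[0,0,0],0],
  [[0,0,-7],[0,0,0],0],
])

```text
t: 8.4
eef_pos: [0.4982, 0.2014, 0.3728]
tool_rot: [-0.003, 0.751, -0.661, 0.002]
contact_force: [0.2, 0.1, -0.7]
gripper_width: 0.497
```

Run:
```python
from h import *
p,Rt,o=pose();print(o['t'],p,o['contact_force'],o['gripper_width'],o['q'])
np.save('w5p.npy',np.column_stack([p,Rt]))
c=save('wrist','w5.png'); s=save('scene','s5.png'); b=cv2.imread('pics/s5.png')
cv2.imwrite('pics/s5z.png',cv2.resize(b[140:230,300:420],None,fx=6,fy=6,interpolation=cv2.INTER_CUBIC))
# view pose options for front face & block grasp
a=.126
units([.80,.10,.36],rot([-np.sin(.7),-.06,-np.cos(.7)],[.126,-.992,0]))
```

```text
8.4 [0.49818096 0.20143445 0.37284186] [ 0.24465174  0.09869441 -0.65701245] 0.4969646088237009 [-0.02846435  0.23241473 -0.55525444  1.77369699  0.13416662  1.16516462
 -2.06713539]
shift [5.52, -11.52, 0.35] turn [-4.02, -0.12, 0.05] rows>= 5.1
```

View pics/w5.png

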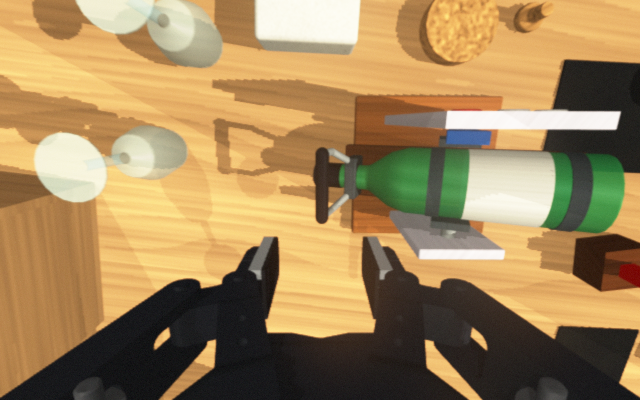

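View pics/s5z.png

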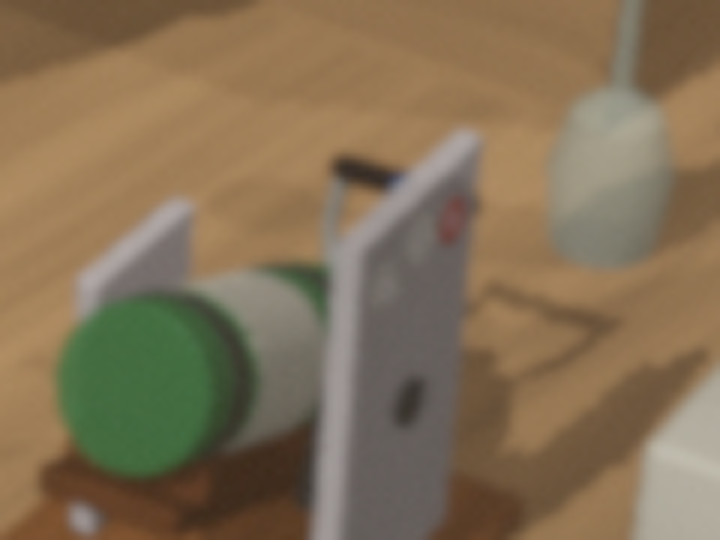

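Run:
```python
from h import *
units([.74,.10,.34],rot([-np.sin(.6)*.992,-.126*np.sin(.6),-np.cos(.6)],[.126,-.992,0]))
```

```text
shift [5.21, -9.14, 1.15] turn [-3.44, -0.0, 0.01] rows>= 4.2
```

Call:
apply_moves([
  [[1,-2,0],[-0.8,0,0],0],
  [[2.4,-4.2,0.3],[-1.6,0,0],0],
  [[3.6,-6.2,0.6],[-2.4,0,0],0],
  [[5.2,-9.1,1.1],[-3.4,0,0],0],
  [[5.2,-9.1,1.1],[-3.4,0,0],0],
  [[5.2,-9.1,1.1],[-3.4,0,0],0],
])

```text
t: 9.25
eef_pos: [0.7285, 0.0982, 0.3411]
tool_rot: [0.201, 0.721, -0.639, -0.177]
contact_force: [0.3, -1.8, -1.0]
gripper_width: 0.494
```

Run:
```python
from h import *
p,Rt,o=pose();print(o['t'],p,o['q'])
np.save('w6p.npy',np.column_stack([p,Rt]))
c=save('wrist','w6.png'); b=c['color'][:,:,::-1]
e,_=camT(c,p,Rt); print(e)
for cr in [(.5149+.074*.992-.0331*.1257,.0545+.074*.1257+.0331*.992,.198)]: print(cr,proj(c,cr,p,Rt))
cv2.imwrite('pics/w6z.png',cv2.resize(b[60:260,180:460],None,fx=2.8,fy=2.8,interpolation=cv2.INTER_CUBIC))
```

```text
9.25 [0.72847202 0.09823107 0.34112375] [-0.36109189  0.85384965  0.36042382  0.95447533 -0.24060347  1.91569559
 -1.51004863]
[0.82179764 0.10928081 0.36631399]
(0.5841473300000001, 0.096637, 0.198) (np.float64(241.65072559235276), np.float64(302.89445486426285))
```

View pics/w6z.png

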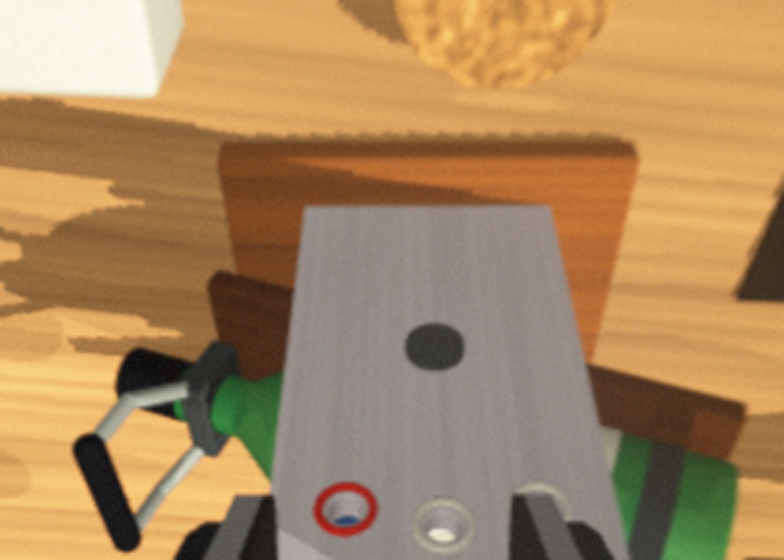

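The front view shows the red-ringed hole at zoom (346,509), which is raw (241.8,303.6). My model predicted (241.7,302.9), and blue shows inside it. I'll refine the pose and check the hole more closely.

Run:
```python
from fit0 import *
w=read_camera('wrist'); q=np.load('w6p.npy'); W=(q[:,0],q[:,1:])
Z=lambda u,v:(60+v/2.8-.18,180+u/2.8-.18)
obs=[((.074,.0331,.198),Z(346,509)),((.074,0,.205),Z(443,524)),((.074,.06,.018),Z(305,206)),((.074,-.06,.018),Z(551,206)),((.074,0,.12),Z(434,346)),((.1,.1,.018),Z(221,160)),((.1,-.1,.018),Z(637,160))]
g=lambda p:np.concatenate([np.array(proj(w,X(p,l),*W))-o for l,o in obs])
r=least_squares(g,[.515,.0545,.126],loss='soft_l1');print(r.x,np.round(r.fun.reshape(-1,2),1).tolist())
print(X(r.x,(.074,.0331,.198)), X([.5151,.0545,.1263],(.074,.0331,.198)))
b=cv2.imread('pics/w6.png'); cv2.imwrite('pics/w6h.png',cv2.resize(b[228:256,288:352],None,fx=12,fy=12,interpolation=cv2.INTER_CUBIC))
```

```text
[0.51604718 0.05426731 0.12162571] [[-0.7, 0.2], [-0.1, 0.2], [0.2, 0.0], [0.2, -0.8], [1.4, 0.1], [-0.1, -1.9], [-0.2, 1.5]]
[0.58548463 0.09610092 0.198     ] [0.58434115 0.09665772 0.198     ]
```

View pics/w6h.png

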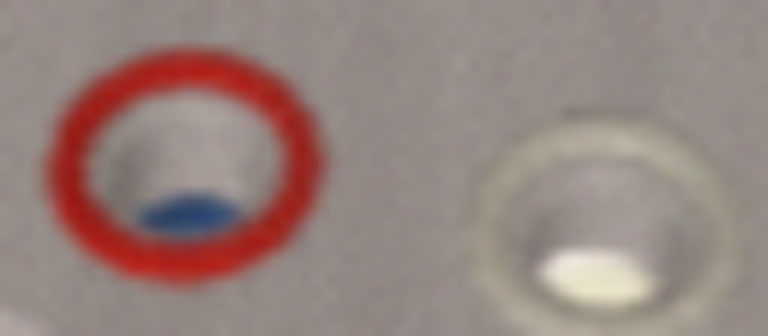

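```bash
cat > kin.py <<'E'
import numpy as np, itertools
from scipy.spatial.transform import Rotation as R
from scipy.optimize import least_squares
def m(ax,a): return R.from_euler(ax,a).as_matrix()
def fk(q,P,sg):
    o1,h,l1,l2,l3,a1,a2,o7,a3=P; z=lambda d:np.array([0,0,d])
    x=lambda d:np.array([d,0,0])
    T=m('z',sg[0]*q[0]+o1); p=z(h)
    T=T@m('y',q[1]); T=T@m('z',sg[1]*q[2]); p=p+T@(z(l1)+x(a1))
    T=T@m('y',q[3]); p=p+T@x(a2); T=T@m('z',sg[2]*q[4]); p=p+T@z(l2)
    T=T@m('y',q[5]); p=p+T@x(a3); T=T@m('z',sg[3]*q[6]+o7); p=p+T@z(l3)
    return p,T
E
python3 - <<'E'
from kin import *
D=[([1.05589118,0.4778145,0.02231376,1.55645058,-0.01150293,1.10925088,-0.08306722],[0.26691581,-0.6194968,0.30291578],[-4.4e-4,.835388,-.54966,-7.8e-4]),
([0.06683302,0.17381271,-0.52480098,1.73287703,0.09192492,1.25984031,-1.92539076],[0.50424012,0.14207431,0.41867979],[0.0,0.75,-0.662,0.0]),
([-0.02846435,0.23241473,-0.55525444,1.77369699,0.13416662,1.16516462,-2.06713539],[0.49818096,0.20143445,0.37284186],[-.003,.751,-.661,.002]),
([-0.36109189,0.85384965,0.36042382,0.95447533,-0.24060347,1.91569559,-1.51004863],[0.72847202,0.09823107,0.34112375],[.201,.721,-.639,-.177])]
best=[]
for sg in itertools.product([1,-1],repeat=4):
  for o1 in [0,np.pi/2,np.pi,-np.pi/2]:
   for o7 in [0,np.pi/2,np.pi,-np.pi/2]:
    def f(P):
        r=[]
        for q,p,k in D:
            a,T=fk(q,P,sg); r+=list(a-p); Rk=R.from_quat([k[1],k[2],k[3],k[0]]).as_matrix(); r+=list(.3*(T-Rk).ravel())
        r+=list(.02*np.array([P[5],P[6],P[8]]))
        return r
    s=least_squares(f,[o1,.35,.4,.4,.25,0,0,o7,0]); best.append((s.cost,sg,s.x))
best.sort(key=lambda b:b[0])
for b in best[:3]: print(b[0],b[1],np.round(b[2],3))
np.save('kin.npy',np.concatenate([best[0][2],best[0][1]]))
E
```

```text
0.00024427973886733886 (-1, -1, -1, -1) [-9.500e-02  2.810e-01  5.810e-01  4.870e-01  2.900e-01 -2.100e-02
 -1.000e-03  3.051e+00  1.000e-02]
0.0002442797388673408 (-1, -1, -1, -1) [-9.500e-02  2.810e-01  5.810e-01  4.870e-01  2.900e-01 -2.100e-02
 -1.000e-03 -3.232e+00  1.000e-02]
0.0002442797388673411 (-1, -1, -1, -1) [-9.500e-02  2.810e-01  5.810e-01  4.870e-01  2.900e-01 -2.100e-02
 -1.000e-03 -3.232e+00  1.000e-02]
```

```bash
cat >> kin.py <<'E'
try:
    _k=np.load('kin.npy'); P=_k[:9]; SG=_k[9:]
except Exception: pass
LO=np.array([-2.96,-.34,-1.41,.24,-1.37,.17,-2.96]); HI=np.array([2.96,2.1,1.46,2.44,4.51,1.92,2.96])
def ik(p,T,seeds):
    best=None
    for s in seeds:
        def f(q):
            a,t=fk(q,P,SG); return np.concatenate([(a-p)*10,(t-T).ravel()*1.5,.01*(q-MID)/(HI-LO)])
        r=least_squares(f,np.clip(s,LO+.06,HI-.06),bounds=(LO+.05,HI-.05),max_nfev=40)
        a,t=fk(r.x,P,SG); e=np.linalg.norm(a-p); ea=np.arccos(np.clip((np.trace(t.T@T)-1)/2,-1,1))
        if best is None or r.cost<best[0]: best=(r.cost,e,ea,r.x)
    return best
MID=np.array([0,.8,0,1.3,0,1.05,0])
E
cat > enum.py <<'E'
from kin import *
from h import rot
SE=[np.array(x) for x in ([.4,.5,0,1.5,0,1.1,0],[.4,.5,-.5,1.5,0,1.1,1.6],[.4,.5,.5,1.5,0,1.1,-1.6],[.4,.8,0,1.5,.8,1.1,0],[.4,.8,0,1.5,-.8,1.1,0])]
def run(pt,L,dirs,b,sgn):
    out={}
    for d in dirs:
        u=np.array([np.cos(d),np.sin(d),0]); z=np.array([0,0,-np.cos(b)])+sgn*np.sin(b)*u
        for js in (1,-1):
            T=rot(z,js*np.cross([0,0,1],u)); r=ik(pt-T[:,2]*L,T,SE)
            out[(round(np.degrees(d)),js)]=r
    return out
if __name__=='__main__':
    import sys
    for b in (40,50):
        print('pick b',b)
        for k,r in run(np.array([.412,-.2545,.078]),.054,np.radians([16,106,196,286]),np.radians(b),1).items(): print(k,round(r[1],3),round(r[2],3),np.round(r[3],2))
        print('lay a',90-b)
        for k,r in run(np.array([.615,-.205,.02]),.054,np.radians(np.arange(0,360,45)+7),np.radians(90-b),-1).items():
            if r[1]<.01 and r[2]<.05: print(k,round(r[1],3),round(r[2],3),np.round(r[3],2))
E
mv=1; mv_=; mv=; mv2=; mv3=; mv4=; cp enum.py enumr.py; rm enum.py; python3 enumr.py
```

```text
pick b 40
(16, 1) 0.002 0.011 [ 1.58  0.64 -0.83  2.39 -1.21  0.22 -2.34]
(16, -1) 0.002 0.011 [ 1.58  0.64 -0.83  2.39 -1.21  0.22  0.8 ]
(106, 1) 0.0 0.0 [ 0.6   0.75  0.13  1.75 -0.4   1.32 -1.9 ]
(106, -1) 0.0 0.0 [ 0.79  0.75 -0.15  1.75 -0.25  1.27  1.08]
(196, 1) 0.0 0.0 [ 0.02  0.75  0.27  1.78  0.23  1.22 -1.16]
(196, -1) 0.0 0.0 [ 0.3   0.74 -0.14  1.78  0.45  1.3   1.75]
(286, 1) 0.008 0.058 [-0.63  0.61  0.81  2.39  1.25  0.22 -0.93]
(286, -1) 0.008 0.058 [-0.63  0.61  0.81  2.39  1.25  0.22  2.21]
lay a 50
(7, 1) 0.0 0.0 [0.09 1.15 0.03 1.11 0.22 1.73 1.74]
(7, -1) 0.0 0.0 [-0.    1.16  0.23  1.11  0.1   1.71 -1.29]
(52, 1) 0.0 0.0 [-0.11  1.    0.01  1.46  0.65  1.36  2.01]
(52, -1) 0.0 0.0 [-0.27  1.02  0.3   1.46  0.45  1.27 -0.97]
(97, 1) 0.0 0.0 [-0.1   0.84 -0.14  1.95  1.36  1.01  1.91]
(97, -1) 0.0 0.0 [-0.18  0.83 -0.03  1.95  1.31  0.94 -1.2 ]
(142, 1) 0.0 0.0 [ 0.1   0.76 -0.12  2.34  2.51  0.88  1.6 ]
(142, -1) 0.0 0.0 [ 0.3   0.79 -0.37  2.34  2.43  0.99 -1.37]
(187, -1) 0.0 0.0 [ 1.29  1.19 -1.13  2.32  2.72  0.59 -0.11]
(232, 1) 0.0 0.0 [ 0.65  0.85  0.01 
[... 1133 characters left out ...]
 1.94  1.28  0.91  2.07]
(97, -1) 0.0 0.0 [-0.04  0.76 -0.12  1.94  1.23  0.84 -1.04]
(142, 1) 0.0 0.0 [ 0.35  0.7  -0.39  2.27  2.25  0.7   1.99]
(142, -1) 0.0 0.0 [ 0.41  0.71 -0.47  2.27  2.23  0.74 -1.11]
(187, 1) 0.0 0.0 [ 1.29  1.24 -1.31  2.24  2.12  0.7  -2.75]
(187, -1) 0.0 0.0 [ 1.2   1.02 -1.09  2.25  2.33  0.47  0.07]
(232, 1) 0.0 0.0 [ 0.51  0.78  0.11  1.89 -1.12  0.89  0.85]
(232, -1) 0.0 0.0 [ 0.42  0.79  0.23  1.89 -1.19  0.96 -2.25]
(277, 1) 0.0 0.0 [ 0.6   0.94 -0.19  1.49 -0.4   1.21  0.82]
(277, -1) 0.0 0.0 [ 0.46  0.94  0.04  1.49 -0.57  1.28 -2.19]
(322, 1) 0.0 0.0 [ 0.39  1.05 -0.15  1.22 -0.06  1.54  1.2 ]
(322, -1) 0.0 0.0 [ 0.28  1.05  0.07  1.22 -0.21  1.56 -1.82]
```

Run:
```python
from kin import *
from h import rot,units,pose
b=np.radians(50);d=np.radians(106);u=np.array([np.cos(d),np.sin(d),0]);z=np.array([0,0,-np.cos(b)])+np.sin(b)*u
T=rot(z,-np.cross([0,0,1],u)); g=np.array([.412,-.2545,.080])
p,Rt,o=pose()
for back in (.20,.10,0):
    t=g-T[:,2]*(.054+back); r=ik(t,T,[o['q'],np.array([.8,.8,-.2,1.7,-.3,1.4,1.1])]); print(back,t,np.round(r[1:3],3),np.round(r[3],2)); units(t,T)
```

```text
0.2 [ 0.46563222 -0.44153777  0.24326805] [0. 0.] [ 0.92  0.88 -0.24  1.25 -0.21  1.81  1.01]
shift [20.24, 9.18, 10.17] turn [5.86, -1.75, -10.4] rows>= 11.3
0.1 [ 0.44451717 -0.36790085  0.17898929] [0. 0.] [ 0.89  0.85 -0.23  1.48 -0.23  1.61  1.04]
shift [17.21, 8.27, 12.62] turn [5.86, -1.75, -10.4] rows>= 11.3
0 [ 0.42340213 -0.29426394  0.11471053] [0. 0.] [ 0.85  0.85 -0.21  1.67 -0.26  1.42  1.08]
shift [14.18, 7.35, 15.07] turn [5.86, -1.75, -10.4] rows>= 11.3
```

Call:
apply_moves([
  [[1.4,0.7,1.0],[0.5,-0.15,-0.87],0.3],
  [[2.9,1.4,2.1],[1,-0.3,-1.73],0.3],
  [[4.3,2.1,3.1],[1.47,-0.44,-2.6],0.3],
  [[5.7,2.8,4.2],[1.95,-0.58,-3.5],0.3],
  [[7.2,3.4,5.2],[2.44,-0.73,-4.3],0.3],
  [[8.6,4.1,6.3],[2.93,-0.88,-5.2],0.3],
  [[10,4.8,7.3],[3.4,-1.02,-6.1],0.3],
  [[11.5,5.5,8.4],[3.9,-1.17,-6.9],0.3],
  [[12.9,6.2,9.4],[4.4,-1.3,-7.8],0.3],
  [[14.3,6.9,10.5],[4.9,-1.46,-8.7],0.3],
  [[15.7,7.6,11.5],[5.4,-1.6,-9.5],0.3],
  [[17.2,8.3,12.6],[5.86,-1.75,-10.4],0.3],
  [[17.2,8.3,12.6],[5.86,-1.75,-10.4],0.3],
  [[17.2,8.3,12.6],[5.86,-1.75,-10.4],0.3],
  [[17.2,8.3,12.6],[5.86,-1.75,-10.4],0.3],
])

```text
t: 11.32
eef_pos: [0.4463, -0.3659, 0.1813]
tool_rot: [-0.419, 0.897, 0.128, -0.057]
contact_force: [-0.3, 0.4, 0.1]
gripper_width: 0.654
```

Run:
```python
from h import *
p,Rt,o=pose();print(o['t'],p,o['q'],np.round(Rt,3).tolist())
np.save('w7p.npy',np.column_stack([p,Rt]))
c=save('wrist','w7.png'); b=c['color'][:,:,::-1]
for X in [(.412,-.2545,.096),(.412,-.2545,.052)]: print(proj(c,X,p,Rt))
cv2.imwrite('pics/w7z.png',cv2.resize(b[80:380,120:520],None,fx=2,fy=2,interpolation=cv2.INTER_CUBIC))
```

```text
11.325 [ 0.44627829 -0.36591221  0.18129285] [ 0.81219188  0.81089715 -0.0933262   1.4895765  -0.36230774  1.61667731
  1.13747111] [[0.961, 0.183, -0.21], [0.278, -0.615, 0.738], [0.006, -0.767, -0.642]]
(np.float64(198.0501996087378), np.float64(317.0509259978883))
(np.float64(227.0589323973509), np.float64(317.1964886442132))
```

View pics/w7z.png

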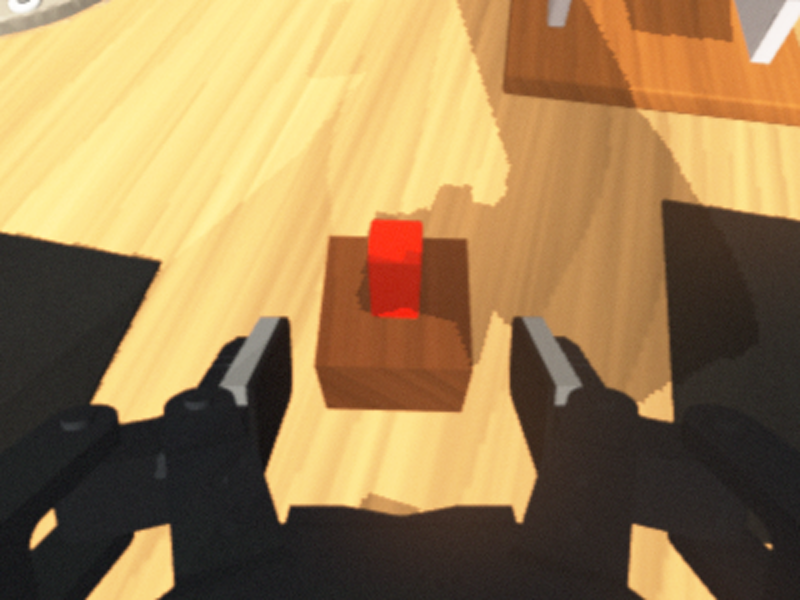

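Run:
```python
from h import *
q=np.load('w7p.npy');W=(q[:,0],q[:,1:]); c=read_camera('wrist')
Z=lambda u,v:(80+v/2-.25,120+u/2-.25)
for n,z,u,v in [('top c',.096,396,242),('tnl',.096,369,262),('tnr',.096,422,264),('tfl',.096,373,221),('tfr',.096,422,222),('bl',.052,375,317),('br',.052,420,317),('blk nl',.052,317,365),('blk nr',.052,472,368),('blk fr',.052,467,239),('blk fl',.052,330,237)]:
    print(n,np.round(atz(c,Z(u,v),z,*W),4))
```

```text
top c [ 0.4132 -0.2567  0.096 ]
tnl [ 0.4063 -0.2679  0.096 ]
tnr [ 0.4249 -0.2633  0.096 ]
tfl [ 0.4021 -0.2499  0.096 ]
tfr [ 0.4201 -0.2451  0.096 ]
bl [ 0.407  -0.2673  0.052 ]
br [ 0.4253 -0.2619  0.052 ]
blk nl [ 0.391  -0.2944  0.052 ]
blk nr [ 0.4513 -0.2781  0.052 ]
blk fr [ 0.4357 -0.217   0.052 ]
blk fl [ 0.3746 -0.2337  0.052 ]
```

The pin's handle is square to the jaws, with its top at zoom (396,242), and the block and handle centres agree at (0.413,-0.256). Moving in to grasp.

Run:
```python
from h import *
p,Rt,o=pose(); g=np.array([.4133,-.2562,.080])
units(g-Rt[:,2]*.054,Rt)
```

```text
shift [-0.06, 0.14, 3.97] turn [0.0, 0.0, 0.0] rows>= 1.6
```

Call:
apply_moves([
  [[0,0,1.5],[0,0,0],0.2],
  [[-0.06,0.14,3],[0,0,0],0.1],
  [[-0.06,0.14,3.97],[0,0,0],0],
  [[-0.06,0.14,3.97],[0,0,0],0],
  [[-0.06,0.14,3.97],[0,0,0],-0.3],
  [[-0.06,0.14,3.97],[0,0,0],-1],
  [[-0.06,0.14,3.97],[0,0,0],-1],
  [[-0.06,0.14,3.97],[0,0,0],-1],
  [[-0.06,0.14,3.97],[0,0,0],-1],
], force=50)

```text
t: 12.55
eef_pos: [0.4243, -0.2986, 0.1146]
tool_rot: [-0.418, 0.898, 0.127, -0.056]
contact_force: [1.4, -3.7, 4.4]
gripper_width: 0.223
```

Run:
```python
from h import *
p,Rt,o=pose();print(o['t'],p,o['contact_force'],o['gripper_width'],np.round(Rt[:,2],3),'grasp pt',p+Rt[:,2]*.054)
np.save('w8p.npy',np.column_stack([p,Rt]))
c=save('wrist','w8.png')
```

```text
12.55 [ 0.42432922 -0.29862417  0.11458994] [ 1.36990112 -3.66269191  4.41787512] 0.2234319023781313 [-0.207  0.737 -0.644] grasp pt [ 0.41316624 -0.258828    0.07983865]
```

View pics/w8.png

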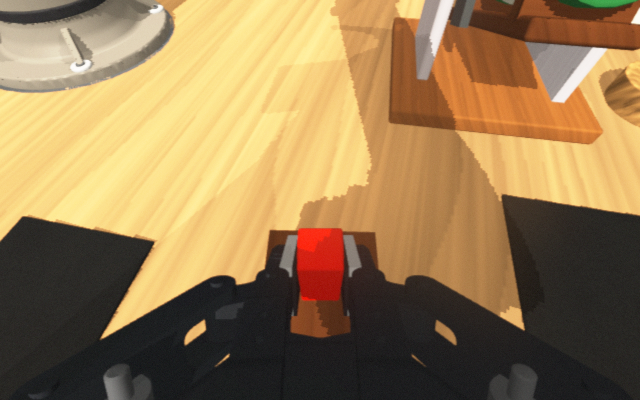

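Call:
apply_moves([
  [[0,-0.38,-0.32],[0,0,0],-1],
  [[0.01,-1.15,-0.96],[0,0,0],-1],
  [[0.02,-1.9,-1.6],[0,0,0],-1],
  [[0.02,-3.07,-2.57],[0,0,0],-1],
  [[0.03,-3.84,-3.21],[0,0,0],-1],
  [[0.03,-3.84,-3.21],[0,0,0],-1],
])

```text
t: 13.35
eef_pos: [0.4244, -0.2975, 0.2419]
tool_rot: [-0.418, 0.898, 0.128, -0.056]
contact_force: [0.4, 0.1, -0.6]
gripper_width: 0.226
```

```bash
cat > lay.py <<'E'
from kin import *
from h import *
def T_lay(deg,a,js=-1):
    d=np.radians(deg);a=np.radians(a);u=np.array([np.cos(d),np.sin(d),0]);z=np.array([0,0,-np.cos(a)])-np.sin(a)*u
    return rot(z,js*np.cross([0,0,1],u))
E
python3 - <<'E'
from lay import *
p,Rt,o=pose();print(o['t'],p,o['contact_force'],o['gripper_width'],np.round(Rt[:,2],3))
c=save('wrist','w9.png')
th=np.degrees(np.arccos(-Rt[2,2])); print('tilt',th)
# pin axis in tool frame
ax=Rt.T@np.array([0,0,1.]); print('pin axis tool',ax)
for deg in (7,):
    T=T_lay(deg,90-th)
    print('pin axis at lay',T@ax)
    for g in ([.60,-.205,.16],[.60,-.205,.022]):
        t=np.array(g)-T[:,2]*.054; r=ik(t,T,[o['q'],np.array([.1,1,0,1.3,.1,1.5,-1.3])]); print(t,np.round(r[1:3],3),np.round(r[3],2)); units(t,T)
E
```

```text
13.35 [ 0.42439047 -0.29746475  0.24188827] [ 0.373419    0.12221126 -0.58231576] 0.22602469842294687 [-0.207  0.736 -0.645]
tilt 49.858854624505554
pin axis tool [ 0.00629791 -0.7644327  -0.64467277]
pin axis at lay [9.93293989e-01 1.15615961e-01 1.67245898e-05]
[ 0.63455284 -0.20075744  0.20128077] [0. 0.] [ 0.    0.88  0.23  1.25  0.09  1.67 -1.26]
shift [9.15, 0.34, 2.09] turn [-6.51, 0.9, 10.7] rows>= 11.7
[ 0.63455284 -0.20075744  0.06328077] [0. 0.] [ 0.01  1.03  0.21  1.29  0.07  1.49 -1.29]
shift [9.13, 4.57, 5.65] turn [-6.51, 0.9, 10.7] rows>= 11.7
```

View pics/w9.png

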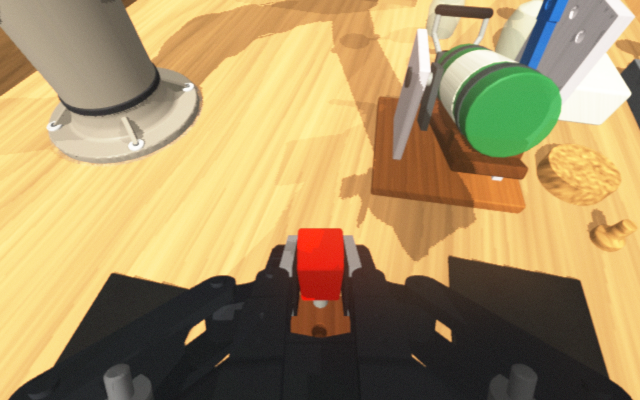

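Run:
```python
from lay import *
p,Rt,o=pose(); th=np.degrees(np.arccos(-Rt[2,2])); T=T_lay(7,90-th)
for g in ([.635,-.205,.17],[.635,-.205,.0145]):
    t=np.array(g)-T[:,2]*.054; r=ik(t,T,[o['q'],np.array([.1,1,0,1.3,.1,1.5,-1.3])]); print(t,np.round(r[1:3],3),np.round(r[3],2)); units(t,T)
```

```text
[ 0.66948571 -0.20076569  0.21133771] [0. 0.] [ 0.01  0.93  0.22  1.14  0.09  1.74 -1.26]
shift [10.5, 0.28, 1.54] turn [-6.5, 0.9, 10.7] rows>= 11.7
[ 0.66948571 -0.20076569  0.05583771] [0. 0.] [ 0.02  1.08  0.2   1.18  0.07  1.55 -1.3 ]
shift [10.47, 5.05, 5.55] turn [-6.5, 0.9, 10.7] rows>= 11.7
```

Call:
apply_moves([
  [[0.8,0,0.1],[-0.5,0.07,0.82],-1],
  [[1.6,0,0.2],[-1,0.14,1.65],-1],
  [[2.4,0.1,0.4],[-1.5,0.21,2.47],-1],
  [[3.2,0.1,0.5],[-2,0.28,3.3],-1],
  [[4,0.1,0.6],[-2.5,0.35,4.1],-1],
  [[4.8,0.1,0.7],[-3,0.42,4.94],-1],
  [[5.6,0.15,0.8],[-3.5,0.48,5.76],-1],
  [[6.5,0.2,0.9],[-4,0.55,6.6],-1],
  [[7.3,0.2,1.1],[-4.5,0.62,7.4],-1],
  [[8.1,0.2,1.2],[-5,0.69,8.23],-1],
  [[8.9,0.25,1.3],[-5.5,0.76,9.05],-1],
  [[9.7,0.3,1.4],[-6,0.83,9.9],-1],
  [[10.5,0.3,1.5],[-6.5,0.9,10.7],-1],
  [[10.5,0.3,1.5],[-6.5,0.9,10.7],-1],
  [[10.5,0.3,1.5],[-6.5,0.9,10.7],-1],
  [[10.5,0.3,1.5],[-6.5,0.9,10.7],-1],
])

```text
t: 15.4
eef_pos: [0.6688, -0.2034, 0.2109]
tool_rot: [0.256, 0.703, -0.623, -0.228]
contact_force: [0.0, 0.3, 0.3]
gripper_width: 0.226
```

Run:
```python
from lay import *
p,Rt,o=pose();print(o['t'],p,o['gripper_width'],o['q'],np.round(Rt,3).tolist())
print('pin axis',Rt@[0.0063,-.7644,-.6447],'grasp',p+Rt[:,2]*.054)
c=save('wrist','w10.png');s=save('scene','s10.png');t=save('top','t10.png')
b=cv2.imread('pics/s10.png');cv2.imwrite('pics/s10z.png',cv2.resize(b[150:350,200:440],None,fx=3,fy=3,interpolation=cv2.INTER_CUBIC))
```

```text
15.4 [ 0.66878962 -0.20335423  0.21092998] 0.22605347709177567 [-0.08751767  0.95852912  0.47449309  1.15458443 -0.10173474  1.74648055
 -1.10254848] [[0.119, -0.759, -0.64], [-0.993, -0.093, -0.075], [-0.002, 0.644, -0.765]]
pin axis [9.93568712e-01 1.13163700e-01 5.75317986e-04] grasp [ 0.63423668 -0.2074131   0.16963083]
```

View pics/s10z.png

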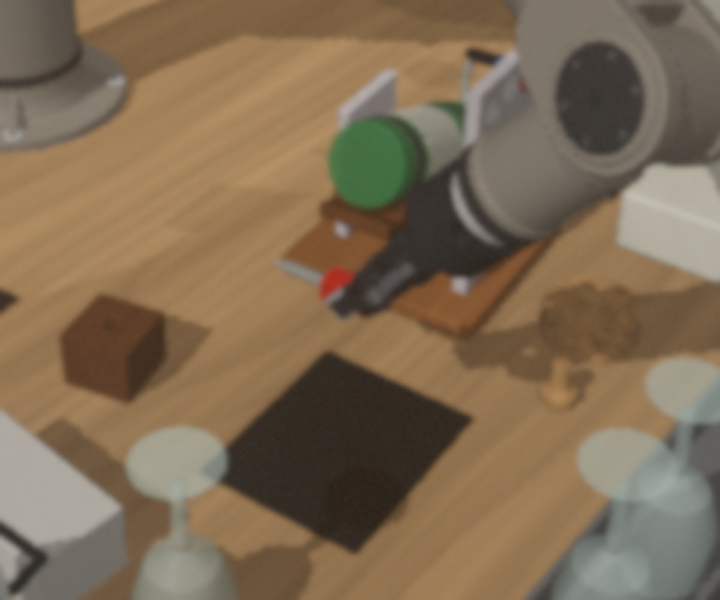

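View pics/w10.png

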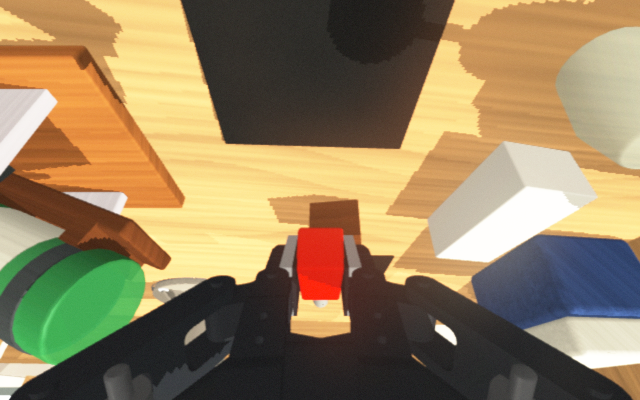

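The pin is level over the mat. I gripped it 19 mm behind the fingertips, so the fingers will reach the mat before the handle does. I'll lower carefully and watch the force.

Call:
apply_moves([
  [[0,-0.8,1],[0,0,0],-1],
  [[0,-1.9,2.3],[0,0,0],-1],
  [[0,-2.9,3.4],[0,0,0],-1],
  [[0,-3.4,4.05],[0,0,0],-1],
  [[0,-3.6,4.28],[0,0,0],-1],
  [[0,-3.6,4.28],[0,0,0],-1],
  [[0,-3.6,4.28],[0,0,0],-1],
])

```text
t: 16.42
eef_pos: [0.6703, -0.202, 0.0718]
tool_rot: [0.256, 0.704, -0.623, -0.227]
contact_force: [-0.1, 0.1, -0.4]
gripper_width: 0.224
```

Run:
```python
from lay import *
p,Rt,o=pose();print(o['t'],p,o['contact_force'],'pin axis',Rt@[0.0063,-.7644,-.6447],'grasp',p+Rt[:,2]*.054)
s=save('scene','s11.png')
b=cv2.imread('pics/s11.png');cv2.imwrite('pics/s11z.png',cv2.resize(b[220:330,250:400],None,fx=5,fy=5,interpolation=cv2.INTER_CUBIC))
```

```text
16.425 [ 0.67028115 -0.20204537  0.07184511] [-0.09094955  0.0664796  -0.38603017] pin axis [0.99338119 0.11478298 0.00195288] grasp [ 0.63579728 -0.2062047   0.03049825]
```

View pics/s11z.png

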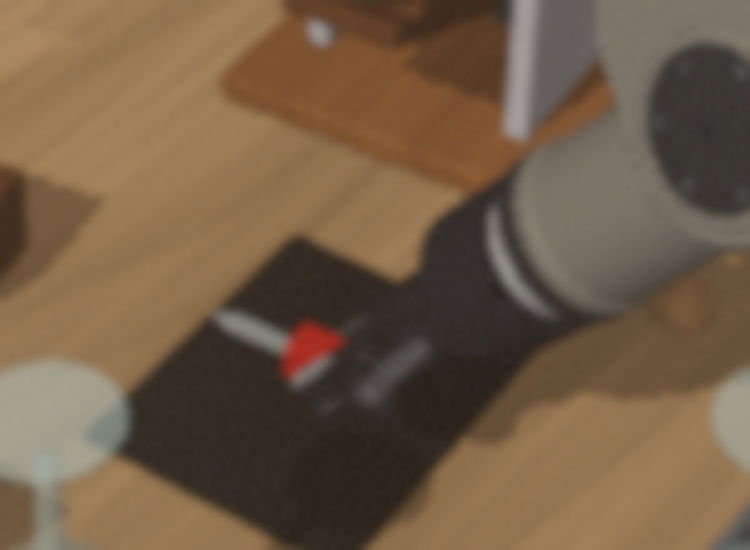

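Call:
apply_moves([
  [[0,-0.46,-0.39],[0,0,0],-1],
  [[0,-0.54,-0.29],[0,0,0],-1],
  [[0,-0.6,-0.22],[0,0,0],-1],
  [[0,-0.6,-0.22],[0,0,0],-1],
])

```text
t: 16.98
eef_pos: [0.6842, -0.2, 0.065]
tool_rot: [0.256, 0.703, -0.622, -0.228]
contact_force: [1.6, -0.0, 1.1]
gripper_width: 0.229
```

Call:
apply_moves([
  [[0,-0.04,0.05],[0,0,0],-1],
  [[0,-0.08,0.1],[0,0,0],-1],
  [[0,-0.08,0.1],[0,0,0],-1],
])

```text
t: 17.35
eef_pos: [0.6843, -0.2, 0.0646]
tool_rot: [0.257, 0.703, -0.623, -0.229]
contact_force: [-1.4, 2.0, 15.6]
gripper_width: 0.223
```

The fingers now touch the mat (15 N). I'll back off a touch and let go, which leaves the pin only a few mm to settle.

Call:
apply_moves([
  [[0,0.1,-0.12],[0,0,0],-1],
  [[0,0.1,-0.12],[0,0,0],-0.45],
  [[0,0.1,-0.12],[0,0,0],-0.2],
  [[0,0.1,-0.12],[0,0,0],0],
  [[0,0.1,-0.12],[0,0,0],0.2],
  [[0,0.1,-1.2],[0,0,0],0.2],
  [[0,0,-3.5],[0,0,0],0.2],
  [[0,0,-6],[0,0,0],0.2],
  [[0,0,-6],[0,0,0],0.2],
])

```text
t: 18.48
eef_pos: [0.7753, -0.1872, 0.1771]
tool_rot: [0.252, 0.707, -0.623, -0.219]
contact_force: [-0.3, 0.6, 0.5]
gripper_width: 0.602
```

Run:
```python
from lay import *
p,Rt,o=pose();print(o['t'],p,o['contact_force'],o['gripper_width'])
np.save('w12p.npy',np.column_stack([p,Rt]))
c=save('wrist','w12.png');s=save('scene','s12.png')
b=cv2.imread('pics/s12.png');cv2.imwrite('pics/s12z.png',cv2.resize(b[220:330,250:400],None,fx=5,fy=5,interpolation=cv2.INTER_CUBIC))
for q in ['pin_grip','pin_tip']:
    print(q,[(np.round(d['pixel'],1).tolist(),round(d['conf'],2)) for d in look_for('wrist',q)])
```

```text
18.475 [ 0.7752963  -0.18721881  0.17709067] [-0.32942946  0.59896046  0.4640175 ] 0.6018981345369985
pin_grip [([191.1, 315.6], 0.83), ([310.6, 94.6], 0.25)]
pin_tip [([192.0, 320.6], 0.81), ([285.1, 333.7], 0.69)]
```

View pics/w12.png

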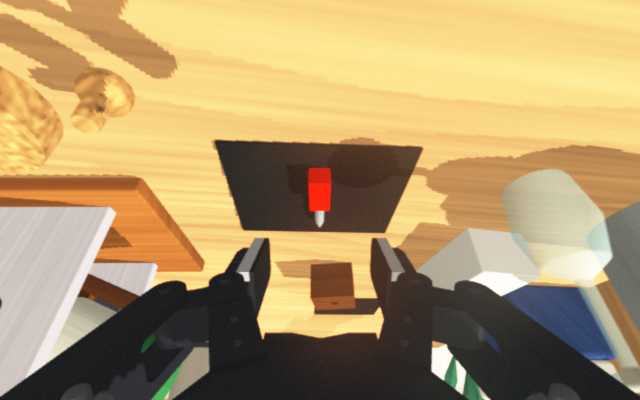

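View pics/s12z.png

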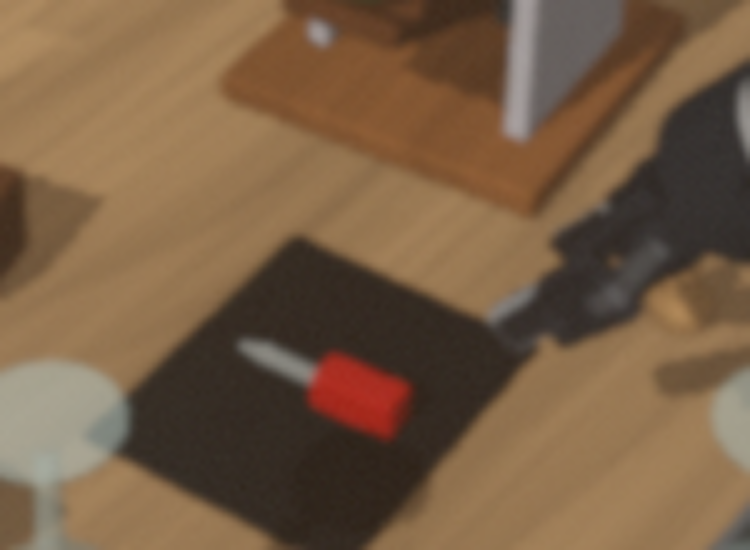

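The pin lies flat on the mat, free, with the tip towards the robot (scene zoom tip (240,345), handle (360,395)). I'll go tool-down above it and measure.

Run:
```python
from lay import *
p,Rt,o=pose();c=read_camera('wrist')
print(atz(c,(177,319),.024,p,Rt),atz(c,(224,320),.014,p,Rt), atz(c,(189,319),.02,p,Rt))
T=T_lay(7,0)
for t in ([.635,-.206,.19],):
    r=ik(np.array(t),T,[o['q']]); print(np.round(r[1:3],3),np.round(r[3],2)); units(t,T)
```

```text
[ 0.67302625 -0.19933921  0.024     ] [ 0.57789778 -0.21193008  0.014     ] [ 0.65098626 -0.20199089  0.02      ]
[0. 0.] [-0.09  0.61  0.47  1.68 -0.33  0.93 -0.94]
shift [0.06, 4.68, 2.93] turn [3.98, -0.0, 0.0] rows>= 3.7
```

Call:
apply_moves([
  [[0,0.9,0.5],[0.8,0,0],0.2],
  [[0,1.9,1.1],[1.6,0,0],0.2],
  [[0,2.8,1.7],[2.4,0,0],0.1],
  [[0,3.7,2.3],[3.2,0,0],0],
  [[0,4.68,2.9],[3.98,0,0],0],
  [[0,4.68,2.9],[3.98,0,0],0],
  [[0,4.68,2.9],[3.98,0,0],0],
])

```text
t: 19.6
eef_pos: [0.6361, -0.204, 0.1914]
tool_rot: [-0.001, 0.75, -0.662, 0.001]
contact_force: [1.8, 1.1, -0.1]
gripper_width: 0.502
```

Run:
```python
from lay import *
p,Rt,o=pose();print(o['t'],p,o['contact_force'],o['gripper_width'],np.round(Rt,3).tolist())
np.save('w13p.npy',np.column_stack([p,Rt]))
c=save('wrist','w13.png');b=c['color'][:,:,::-1]
cv2.imwrite('pics/w13z.png',cv2.resize(b[100:300,200:440],None,fx=3,fy=3,interpolation=cv2.INTER_CUBIC))
```

```text
19.6 [ 0.63613684 -0.20402918  0.1914369 ] [ 1.77223906  1.06799446 -0.14940248] 0.5017717078748277 [[0.124, -0.992, 0.003], [-0.992, -0.124, -0.0], [0.001, -0.003, -1.0]]
```

View pics/w13z.png

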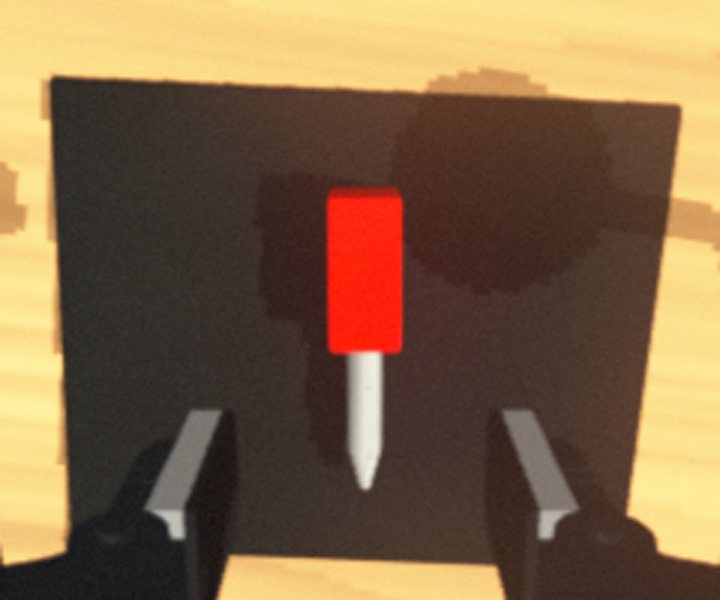

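Run:
```python
from lay import *
p,Rt,o=pose();c=read_camera('wrist')
Z=lambda u,v:(100+v/3-.33,200+u/3-.33)
C=[atz(c,Z(u,v),.024,p,Rt) for u,v in [(327,196),(402,196),(403,353),(328,353)]]
tip=atz(c,Z(365,489),.014,p,Rt); m=np.mean(C,0); print(np.round(C,4),m,tip,np.linalg.norm((m-tip)[:2]))
d=(m-tip)[:2];print('axis yaw',np.arctan2(d[1],d[0]))
T=T_lay(np.degrees(np.arctan2(d[1],d[0])),0)
# grasp with tips 1.5 mm above mat
g=np.array([m[0],m[1],.0065+.073]); units(g,T)
```

```text
[[ 0.6668 -0.1913  0.024 ]
 [ 0.6693 -0.2112  0.024 ]
 [ 0.6255 -0.2175  0.024 ]
 [ 0.6228 -0.1967  0.024 ]] [ 0.6460827  -0.20417105  0.024     ] [ 0.57736488 -0.21293452  0.014     ] 0.06927435511728297
axis yaw 0.12684375648441343
shift [0.06, -0.32, 4.47] turn [-0.02, -0.01, -0.01] rows>= 1.8
```

The pin is square to the jaws. The measured handle-to-tip length is 69 mm against 68 mm nominal. I'll take it across the handle.

Call:
apply_moves([
  [[0.06,-0.32,2],[0,0,0],0],
  [[0.06,-0.32,3.7],[0,0,0],0],
  [[0.06,-0.32,4.45],[0,0,0],0],
  [[0.06,-0.32,4.45],[0,0,0],-0.2],
  [[0.06,-0.32,4.45],[0,0,0],-0.4],
  [[0.06,-0.32,4.45],[0,0,0],-1],
  [[0.06,-0.32,4.45],[0,0,0],-1],
  [[0.06,-0.32,4.45],[0,0,0],-1],
  [[0.06,-0.32,4.45],[0,0,0],-1],
], force=70)

```text
t: 20.82
eef_pos: [0.6463, -0.2055, 0.0825]
tool_rot: [-0.002, 0.75, -0.662, 0.004]
contact_force: [-0.5, -0.8, 6.8]
gripper_width: 0.212
```

Run:
```python
from lay import *
p,Rt,o=pose();print(o['t'],p,o['contact_force'],o['gripper_width'],np.round(Rt,4).tolist())
np.save('w14p.npy',np.column_stack([p,Rt]))
```

```text
20.825 [ 0.64631442 -0.2054814   0.08249182] [-0.46465724 -0.81388243  6.82867443] 0.2121315957989653 [[0.1237, -0.9923, 0.0079], [-0.9923, -0.1238, -0.0017], [0.0027, -0.0077, -1.0]]
```

```bash
cat > ins.py <<'E'
from lay import *
q=np.load('w14p.npy');p0,R0=q[:,0],q[:,1:]
ya=.1268
axT=R0.T@np.array([np.cos(ya),np.sin(ya),0]); cT=R0.T@(np.array([.6461,-.2042,.014])-p0); cT[0]=0
SY=.124; HOLE=np.array([.585,.0964,.198])
def Tgt(dist,hole=HOLE,sy=SY):
    # handle centre at dist (m) from mouth along outward axis
    a=np.array([np.cos(sy),np.sin(sy),0])
    Rz=R.from_euler('z',sy-ya).as_matrix()@R0
    return hole+a*dist-Rz@cT, Rz
E
python3 - <<'E'
from ins import *
print(axT,cT)
p,Rt,o=pose()
t,T=Tgt(.108)
up=t.copy(); up[:2]=[.70,-.2]
print('A');units(up,T); print('B',t); units(t,T)
r=ik(t,T,[o['q']]);print(np.round(r[1:3],3),np.round(r[3],2)); t2,_=Tgt(.022);r=ik(t2,T,[r[3]]);print(np.round(r[1:3],3),np.round(r[3],2))
E
```

```text
[-0.00274375 -0.9999669   0.00765908] [0.         0.00057927 0.06848569]
A
shift [0.07, -2.21, -7.34] turn [-0.0, 0.0, 0.02] rows>= 3.1
B [0.69220252 0.10994531 0.26648788]
shift [-12.27, -3.44, -7.37] turn [-0.0, 0.0, 0.02] rows>= 5.9
[0. 0.] [-0.35  0.54  0.14  1.54 -0.08  1.06 -1.63]
[0. 0.] [-0.35  0.42  0.13  1.74 -0.06  0.98 -1.65]
```

Call:
apply_moves([
  [[0,0,-1],[0,0,0],-1],
  [[0,0,-3],[0,0,0],-1],
  [[0.05,-1,-5],[0,0,0],-1],
  [[0.05,-2.2,-7.3],[0,0,0],-1],
  [[-2,-2.5,-7.4],[0,0,0],-1],
  [[-4.3,-2.7,-7.4],[0,0,0],-1],
  [[-6.6,-2.9,-7.4],[0,0,0],-1],
  [[-8.9,-3.1,-7.4],[0,0,0],-1],
  [[-11,-3.4,-7.4],[0,0,0],-1],
  [[-12.3,-3.4,-7.4],[0,0,0],-1],
  [[-12.3,-3.4,-7.4],[0,0,0],-1],
  [[-12.3,-3.4,-7.4],[0,0,0],-1],
])

```text
t: 22.32
eef_pos: [0.6905, 0.1096, 0.2657]
tool_rot: [-0.001, 0.749, -0.662, 0.002]
contact_force: [0.2, -1.2, -0.4]
gripper_width: 0.21
```

Run:
```python
from ins import *
p,Rt,o=pose();print(o['t'],p,o['contact_force'],o['gripper_width'],np.round(Rt,4).tolist())
print('pin axis',Rt@axT,'centre',p+Rt@cT,'tip',p+Rt@(cT-axT*.068))
np.save('w15p.npy',np.column_stack([p,Rt]))
w=save('wrist','w15.png')
s=save('scene','s15.png');tip=p+Rt@(cT-axT*.068)
print('proj tip',proj(s,tip),'hole',proj(s,HOLE),'centre',proj(s,p+Rt@cT))
b=cv2.imread('pics/s15.png');cv2.imwrite('pics/s15z.png',cv2.resize(b[140:230,330:450],None,fx=6,fy=6,interpolation=cv2.INTER_CUBIC))
```

```text
22.325 [0.69049807 0.10959334 0.26569239] [ 0.16774859 -1.15743899 -0.41282972] 0.21036287296164569 [[0.1229, -0.9924, 0.0048], [-0.9924, -0.123, -0.0017], [0.0023, -0.0046, -1.0]]
pin axis [ 0.99206847  0.12566102 -0.00307423] centre [0.69025467 0.10940402 0.19720494] tip [0.62279401 0.10085907 0.19741399]
proj tip (np.float64(180.4424449359181), np.float64(387.38290994045894)) hole (np.float64(176.21649141146477), np.float64(374.38483496660564)) centre (np.float64(187.87851630335712), np.float64(411.53457773894814))
```

View pics/s15z.png

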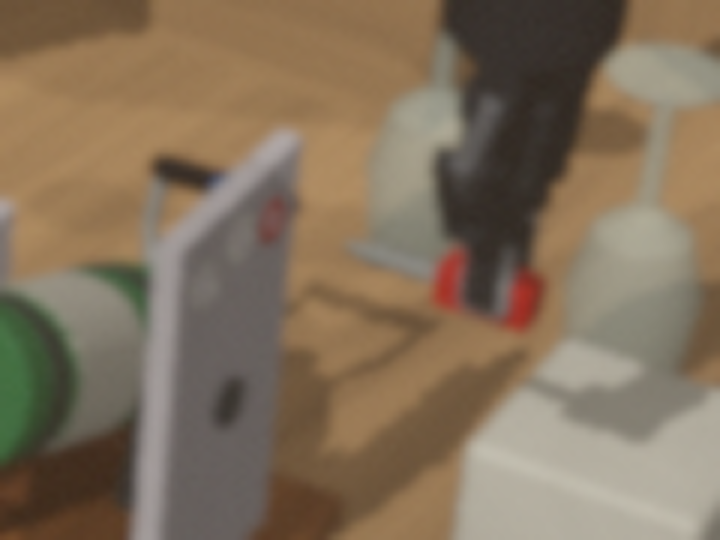

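View pics/w15.png

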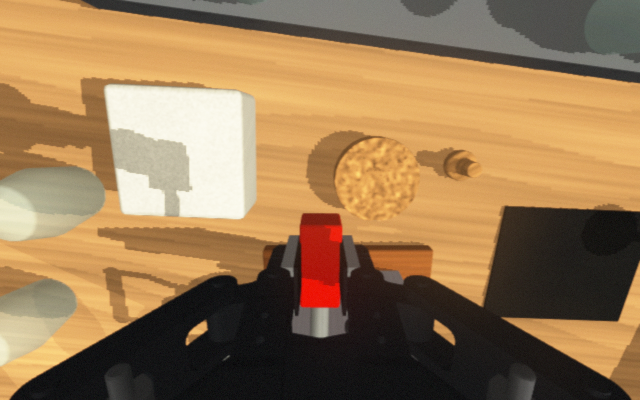

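In the scene view the tip is at (181.0,388.3) and the hole at (176.7,375.3). Both differ from the model by the same (0.5,0.9) px, so tip and hole agree relative to each other. Now approaching the mouth.

Run:
```python
from ins import *
p,Rt,o=pose()
Rg=R.from_euler('z',SY-ya).as_matrix()@R0
for d in (.078,.068,.056,.040,.022):
    c=HOLE+np.array([np.cos(SY),np.sin(SY),0])*d
    # keep current tool rot, only level nothing
    units(c-Rt@cT,Rt)
units(HOLE-Rt@cT,Rg)
```

```text
shift [-0.04, 1.12, -0.04] turn [0.0, 0.0, 0.0] rows>= 0.5
shift [-0.04, 1.52, -0.04] turn [0.0, 0.0, 0.0] rows>= 0.6
shift [-0.04, 2.0, -0.05] turn [0.0, 0.0, 0.0] rows>= 0.8
shift [-0.04, 2.64, -0.05] turn [0.0, 0.0, 0.0] rows>= 1.1
shift [-0.04, 3.36, -0.05] turn [0.0, 0.0, 0.0] rows>= 1.3
shift [-0.03, 4.24, -0.06] turn [0.02, 0.0, 0.0] rows>= 1.7
```

Call:
apply_moves([
  [[-0.04,0.6,-0.04],[0.02,0,0],-1],
  [[-0.04,1.1,-0.04],[0.02,0,0],-1],
  [[-0.04,1.5,-0.04],[0.02,0,0],-1],
  [[-0.04,1.7,-0.05],[0.02,0,0],-1],
  [[-0.04,1.9,-0.05],[0.02,0,0],-1],
  [[-0.04,2.0,-0.05],[0.02,0,0],-1],
  [[-0.04,2.0,-0.05],[0.02,0,0],-1],
])

```text
t: 23.3
eef_pos: [0.6413, 0.1048, 0.2667]
tool_rot: [-0.003, 0.749, -0.662, 0.004]
contact_force: [2.9, -2.8, 0.6]
gripper_width: 0.211
```

Run:
```python
from ins import *
p,Rt,o=pose();print(o['t'],o['contact_force'],o['torque'])
c=p+Rt@cT;a=np.array([np.cos(SY),np.sin(SY),0]);d=c-HOLE;print('dist',d@a,'lat',d@[-a[1],a[0],0],'z',d[2],Rt@axT)
s=save('scene','s16.png')
b=cv2.imread('pics/s16.png');cv2.imwrite('pics/s16z.png',cv2.resize(b[140:230,330:450],None,fx=6,fy=6,interpolation=cv2.INTER_CUBIC))
```

```text
23.3 [ 2.9431399  -2.78902077  0.62913616] [-0.69859198 -0.57881015  0.22981396]
dist 0.05696990495748436 lat 0.0012408973798456071 z 0.0001941501973069526 [0.9920146  0.12611522 0.00140942]
```

View pics/s16z.png

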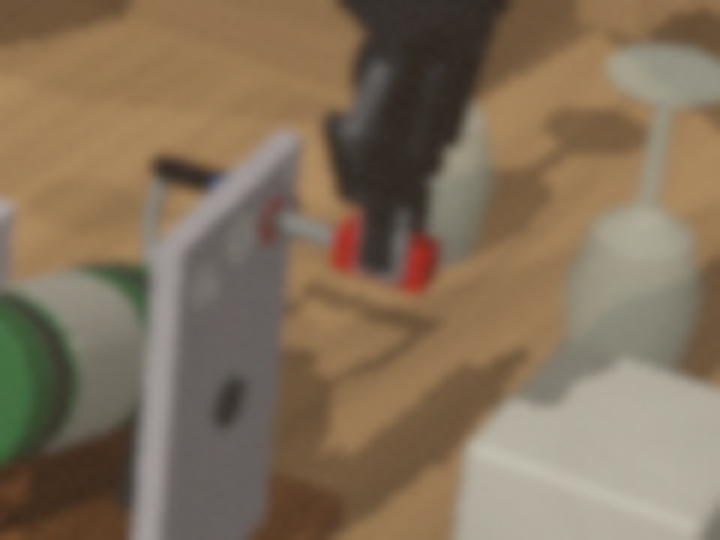

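The tip is in the red-ringed hole with small forces. I'll correct about 1 mm sideways and go on in steps.

Call:
apply_moves([
  [[0.04,0.1,0],[0,0,0],-1],
  [[0.04,0.25,0],[0,0,0],-1],
  [[0.04,0.4,0],[0,0,0],-1],
  [[0.04,0.4,0],[0,0,0],-1],
])

```text
t: 23.85
eef_pos: [0.6315, 0.1025, 0.2668]
tool_rot: [-0.003, 0.749, -0.662, 0.004]
contact_force: [4.7, -4.7, 2.3]
gripper_width: 0.212
```

```bash
cat > chk.py <<'E'
from ins import *
p,Rt,o=pose();print(o['t'],o['contact_force'],o['torque'],o['gripper_width'])
c=p+Rt@cT;a=np.array([np.cos(SY),np.sin(SY),0]);d=c-HOLE;print('dist',d@a,'lat',d@[-a[1],a[0],0],'z',d[2],Rt@axT,'F axial',o['contact_force']@a,'Flat',o['contact_force']@[-a[1],a[0],0])
E
python3 chk.py
```

```text
23.85 [ 4.7179257  -4.72297781  2.32858947] [-0.96257145 -0.79066175  0.24234595] 0.21176112179944284
dist 0.04693138672514397 lat 8.701516308499908e-05 z 0.00034718309705381034 [0.99200569 0.12617731 0.00199934] F axial 4.097551163901054 Flat -5.270238775209288
```

Call:
apply_moves([
  [[0.03,0.1,-0.01],[0,0,0],-1],
  [[0.03,0.2,-0.01],[0,0,0],-1],
  [[0.03,0.3,-0.01],[0,0,0],-1],
  [[0.03,0.4,-0.01],[0,0,0],-1],
  [[0.03,0.4,-0.01],[0,0,0],-1],
])

```text
t: 24.48
eef_pos: [0.6222, 0.1006, 0.2672]
tool_rot: [-0.003, 0.749, -0.662, 0.005]
contact_force: [5.2, -4.5, 1.4]
gripper_width: 0.21
```

```bash
python3 chk.py
```

```text
24.475 [ 5.21908068 -4.48073521  1.43195736] [-0.92671934 -1.24927646  0.29587143] 0.21009728323762047
dist 0.03763999387721041 lat -0.0005620236943087939 z 0.000718277008941115 [0.99199488 0.12622932 0.00350982] F axial 4.624819361909695 Flat -5.0918402390570545
```

Call:
apply_moves([
  [[0.02,0.1,0],[0,0,0],-1],
  [[0.03,0.2,0],[0,0,0],-1],
  [[0.03,0.3,0],[0,0,0],-1],
  [[0.03,0.4,0],[0,0,0],-1],
  [[0.03,0.5,0],[0,0,0],-1],
  [[0.03,0.5,0],[0,0,0],-1],
])

```text
t: 25.22
eef_pos: [0.6101, 0.0991, 0.2672]
tool_rot: [-0.004, 0.75, -0.662, 0.005]
contact_force: [6.6, -2.9, 1.8]
gripper_width: 0.212
```

```bash
python3 chk.py
```

```text
25.225 [ 6.57857109 -2.86100776  1.76514032] [-0.58464261 -1.39196272  0.18785108] 0.21244801618454517
dist 0.02549136847125368 lat -0.0005143417939171497 z 0.000753394209902225 [0.99194139 0.12662486 0.00429315] F axial 6.174203288615593 Flat -3.652694449263177
```

Call:
apply_moves([
  [[0.01,0.06,0],[0,0,0],-1],
  [[0.01,0.12,0],[0,0,0],-1],
  [[0.01,0.17,0],[0,0,0],-1],
  [[0.01,0.17,0],[0,0,0],-1],
])

```text
t: 25.72
eef_pos: [0.6082, 0.0989, 0.2676]
tool_rot: [-0.006, 0.75, -0.662, 0.007]
contact_force: [15.0, -0.7, -6.1]
gripper_width: 0.213
```

```bash
python3 chk.py
```

```text
25.725 [15.03201515 -0.74142579 -6.06614916] [-0.26334242 -3.29454774  0.19375492] 0.21288230115609216
dist 0.024030961761719732 lat -0.0005092295895855198 z 0.0011071342054481126 [0.99185236 0.12696631 0.01041409] F axial 14.824895649313103 Flat -2.5949298203755555
```

Call:
apply_moves([
  [[0,0.06,0],[0,0,0],-1],
  [[0,0.12,0],[0,0,0],-1],
  [[0,0.12,0],[0,0,0],-1],
])

```text
t: 26.1
eef_pos: [0.6078, 0.0989, 0.268]
tool_rot: [-0.009, 0.75, -0.662, 0.009]
contact_force: [25.6, -0.5, -11.9]
gripper_width: 0.214
```

```bash
python3 chk.py
python3 - <<'E'
from h import *
s=save('scene','s17.png');save('wrist','w17.png')
b=cv2.imread('pics/s17.png');cv2.imwrite('pics/s17z.png',cv2.resize(b[140:230,330:450],None,fx=6,fy=6,interpolation=cv2.INTER_CUBIC))
E
```

```text
26.1 [ 25.57052092  -0.50563759 -11.9467644 ] [-0.07075437 -5.39612625  0.22281612] 0.21376024941183425
dist 0.024005205293491583 lat -0.0004326615647989599 z 0.001483558189877443 [0.99174654 0.12707958 0.01701731] F axial 25.311648006773964 Flat -3.6643805079060665
```

View pics/s17z.png

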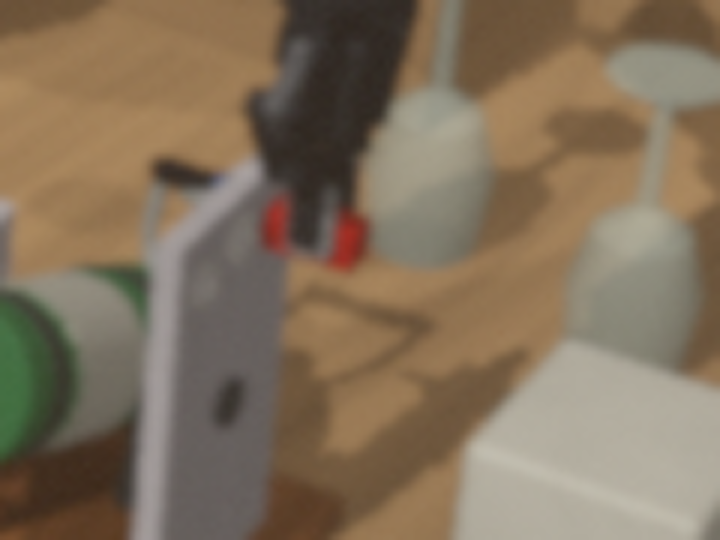

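View pics/w17.png

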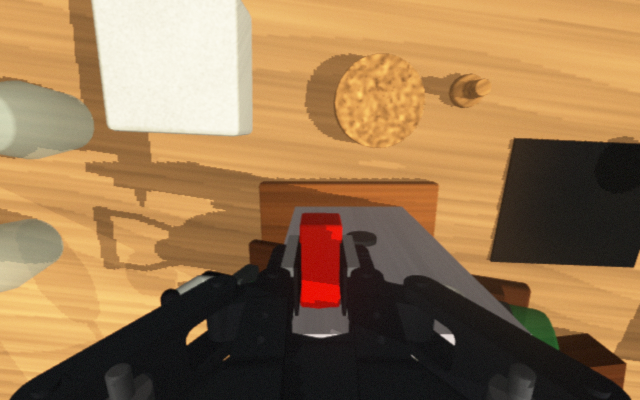

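No shaft shows any more between handle and cheek, and the axial force rose to 25 N without movement, so it is against a hard stop. I'll relax, open and lift away, then inspect.

Call:
apply_moves([
  [[0,-0.12,0],[0,0,0],-1],
  [[0,-0.18,0],[0,0,0],-1],
  [[0,-0.18,0],[0,0,0],-0.3],
  [[0,-0.18,0],[0,0,0],0],
  [[0,-0.18,0],[0,0,0],0],
  [[0,-0.18,-1],[0,0,0],0],
  [[0,-0.18,-3],[0,0,0],0],
  [[0,-0.5,-5],[0,0,0],0],
  [[0,-2,-5],[0,0,0],0],
  [[0,-3.2,-5],[0,0,0],0],
  [[0,-3.2,-5],[0,0,0],0],
])

```text
t: 27.58
eef_pos: [0.6808, 0.1086, 0.3907]
tool_rot: [-0.002, 0.75, -0.662, 0.003]
contact_force: [0.7, -0.2, 0.3]
gripper_width: 0.503
```

Run:
```python
from h import *
p,Rt,o=pose();print(o['t'],p,o['contact_force'])
np.save('w18p.npy',np.column_stack([p,Rt]))
s=save('scene','s18.png');w=save('wrist','w18.png')
b=cv2.imread('pics/s18.png');cv2.imwrite('pics/s18z.png',cv2.resize(b[140:230,330:450],None,fx=6,fy=6,interpolation=cv2.INTER_CUBIC))
b=cv2.imread('pics/w18.png');cv2.imwrite('pics/w18z.png',cv2.resize(b[150:350,200:440],None,fx=3,fy=3,interpolation=cv2.INTER_CUBIC))
```

```text
27.575 [0.68081764 0.10857652 0.3907162 ] [ 0.7377525  -0.1858682   0.27159021]
```

View pics/s18z.png

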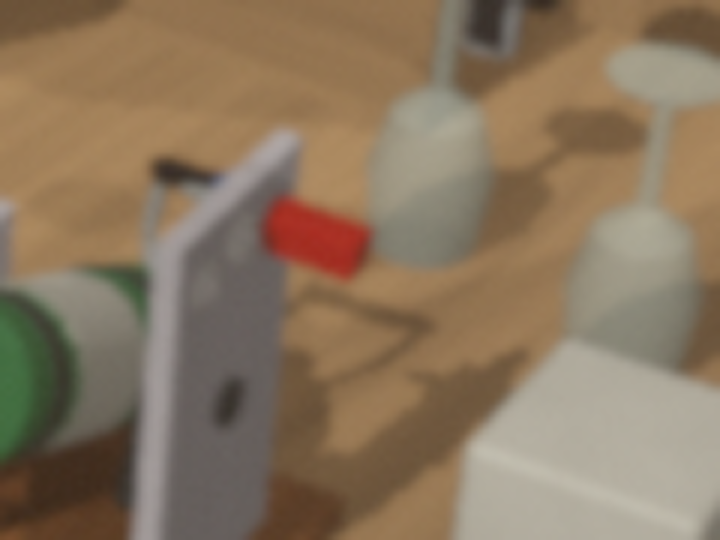

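View pics/w18z.png

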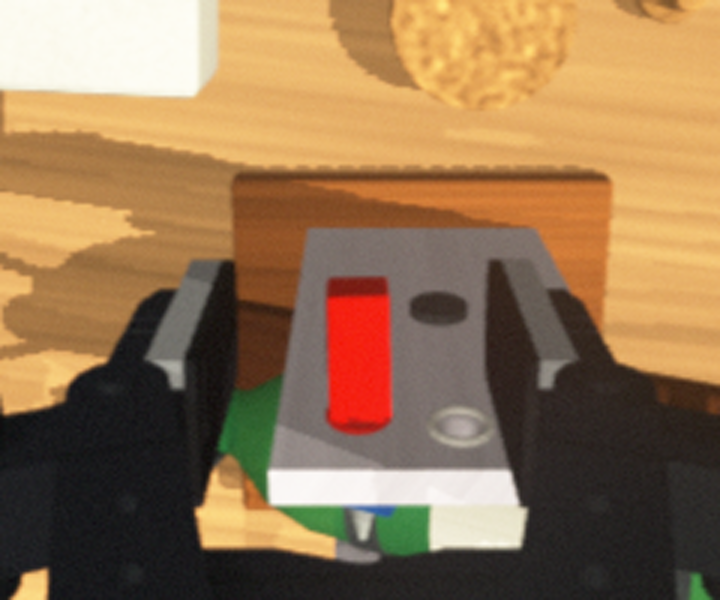

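The pin is in, with its tip showing behind the blue arm at zoom (360,525) and the shoulder at the cheek. I'll measure any gap.

Run:
```python
from h import *
q=np.load('w18p.npy');W=(q[:,0],q[:,1:]);c=read_camera('wrist')
Z=lambda u,v:(150+v/3-.33,200+u/3-.33)
a=np.array([np.cos(.124),np.sin(.124),0])
for n,u,v,z in [('handle end',358,296,.208),('shoulder',358,411,.208),('cheek edge',356,470,.228),('cheek inner top',356,505,.228)]:
    X=atz(c,Z(u,v),z,*W); print(n,np.round(X,4),'axial',round(X@a,4))
```

```text
handle end [0.6331 0.1029 0.208 ] axial 0.6409
shoulder [0.5936 0.098  0.208 ] axial 0.6011
cheek edge [0.5859 0.0976 0.228 ] axial 0.5935
cheek inner top [0.5738 0.0961 0.228 ] axial 0.5813
```

Run:
```python
import cv2
b=cv2.imread('pics/w18.png');cv2.imwrite('pics/w18h.png',cv2.resize(b[235:335,280:380],None,fx=6,fy=6,interpolation=cv2.INTER_CUBIC))
```

```text
(no output)
```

View pics/w18h.png

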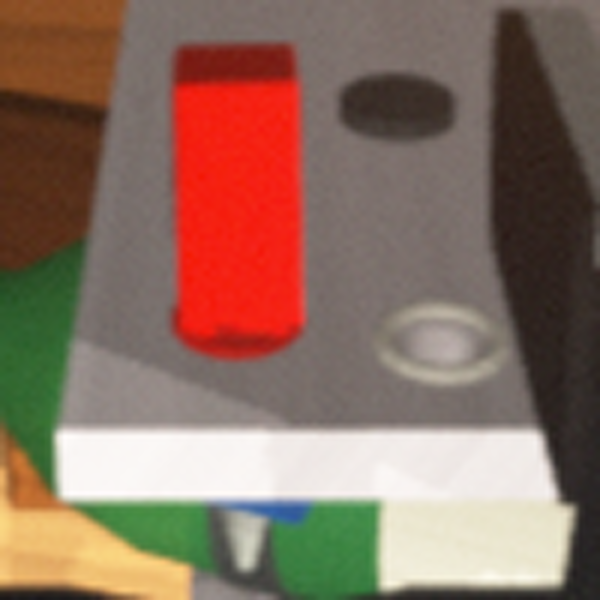

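This disagrees with "home". Comparing the ring with the shoulder edge puts the shoulder about 3–4 mm off the cheek. I'll push it home with the closed fingertips on the handle's end face.

Run:
```python
from ins import *
p,Rt,o=pose(); a=np.array([np.cos(.124),np.sin(.124),0]); l=np.array([-a[1],a[0],0])
print('tcp axial',p@a,'lat',p@l,'hole lat',HOLE@l, HOLE@a)
# handle lat from image
for ax in (.668,.6485):
    t=a*ax+l*(HOLE@l-.0003)+np.array([0,0,.262]); units(t,T_lay(np.degrees(.124),0))
```

```text
tcp axial 0.6874262767421792 lat 0.022958497538043326 hole lat 0.02330557891486714 0.5924312702680732
shift [-0.01, 0.81, 5.17] turn [-0.04, -0.01, -0.0] rows>= 2.1
shift [-0.01, 1.59, 5.17] turn [-0.04, -0.01, -0.0] rows>= 2.2
```

Call:
apply_moves([
  [[0,0.4,0],[-0.04,0,0],-1],
  [[0,0.4,0],[-0.04,0,0],-1],
  [[0,0.4,1],[-0.04,0,0],-1],
  [[0,0.4,3],[-0.04,0,0],-1],
  [[0,0.4,5.15],[-0.04,0,0],-1],
  [[0,0.8,5.15],[-0.04,0,0],-1],
  [[0,1.0,5.15],[-0.04,0,0],-1],
  [[0,1.1,5.15],[-0.04,0,0],-1],
  [[0,1.2,5.15],[-0.04,0,0],-1],
  [[0,1.2,5.15],[-0.04,0,0],-1],
])

```text
t: 28.98
eef_pos: [0.6515, 0.1042, 0.2638]
tool_rot: [-0.0, 0.75, -0.662, 0.001]
contact_force: [0.5, 0.7, 0.0]
gripper_width: -0.002
```

```bash
cat > chk2.py <<'E'
from ins import *
p,Rt,o=pose(); a=np.array([np.cos(.124),np.sin(.124),0]); l=np.array([-a[1],a[0],0]); F=o['contact_force']
print(o['t'],'tcp axial',p@a,'lat',p@l,'z',p[2],'F ax',F@a,'lat',F@l,'z',F[2],o['gripper_width'],np.round(Rt[:,2],4))
E
python3 chk2.py
```

```text
28.975 tcp axial 0.6593844114349001 lat 0.022834482582182195 z 0.263835647413148 F ax 0.5466620918536944 lat 0.6251792192259358 z 0.03787051613374201 -0.002166633231638981 [ 2.3e-03 -8.0e-04 -1.0e+00]
```

Call:
apply_moves([
  [[0,0.1,0],[0,0,0],-1],
  [[0,0.2,0],[0,0,0],-1],
  [[0,0.3,0],[0,0,0],-1],
  [[0,0.3,0],[0,0,0],-1],
])

```text
t: 29.48
eef_pos: [0.6436, 0.1032, 0.2628]
tool_rot: [0.0, 0.75, -0.662, 0.001]
contact_force: [0.4, -0.7, 0.4]
gripper_width: -0.001
```

```bash
python3 chk2.py
```

```text
29.475 tcp axial 0.65144654513519 lat 0.02280717451914596 z 0.2627904825687656 F ax 0.26570210011053824 lat -0.7148695816554568 z 0.41308356945285774 -0.0008985243105155786 [ 6.0e-04 -1.3e-03 -1.0e+00]
```

Call:
apply_moves([
  [[0,0.08,0],[0,0,0],-1],
  [[0,0.14,0],[0,0,0],-1],
  [[0,0.2,0],[0,0,0],-1],
  [[0,0.2,0],[0,0,0],-1],
])

```text
t: 29.98
eef_pos: [0.6406, 0.1027, 0.264]
tool_rot: [-0.002, 0.75, -0.662, 0.003]
contact_force: [6.6, -0.2, 1.6]
gripper_width: 0.0
```

```bash
python3 chk2.py
```

```text
29.975 tcp axial 0.6483803957908626 lat 0.022653060281501988 z 0.2640432793573211 F ax 6.504194449847668 lat -0.9700002013819158 z 1.6067394930096501 0.0004684438409727826 [ 5.9e-03 -8.0e-04 -1.0e+00]
```

Call:
apply_moves([
  [[0,0.08,0],[0,0,0],-1],
  [[0,0.16,0],[0,0,0],-1],
  [[0,0.16,0],[0,0,0],-1],
])

```text
t: 30.35
eef_pos: [0.6395, 0.1024, 0.2657]
tool_rot: [-0.005, 0.75, -0.662, 0.005]
contact_force: [14.1, 1.7, 1.3]
gripper_width: -0.001
```

```bash
python3 chk2.py
python3 - <<'E'
from h import *
p,Rt,o=pose()
np.save('w20p.npy',np.column_stack([p,Rt]))
w=save('wrist','w20.png');b=cv2.imread('pics/w20.png');cv2.imwrite('pics/w20z.png',cv2.resize(b[200:400,220:420],None,fx=3,fy=3,interpolation=cv2.INTER_CUBIC))
s=save('scene','s20.png');b=cv2.imread('pics/s20.png');cv2.imwrite('pics/s20z.png',cv2.resize(b[150:200,355:425],None,fx=10,fy=10,interpolation=cv2.INTER_CUBIC))
E
```

```text
30.35 tcp axial 0.6472983830028107 lat 0.0225298436721135 z 0.2656761435492885 F ax 14.204504483816438 lat -0.0958981684405656 z 1.2829574137213346 -0.0008353147541560046 [ 0.014   0.     -0.9999]
```

View pics/s20z.png

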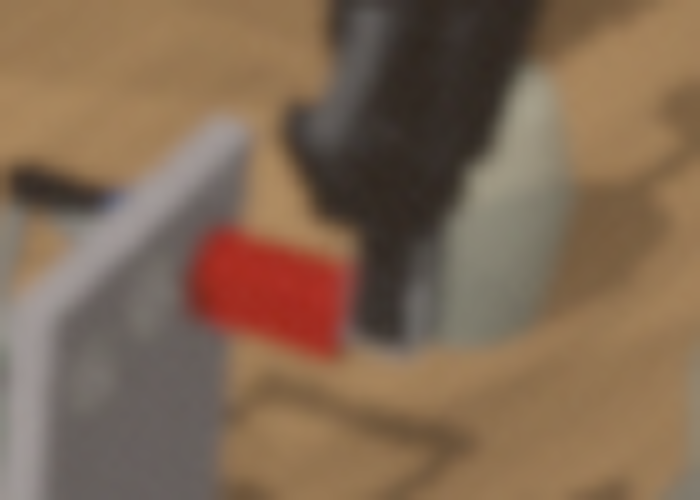

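Call:
apply_moves([
  [[0,0.24,0],[0,0,0],-1],
  [[0,0.24,0],[0,0,0],-1],
  [[0,-0.5,0],[0,0,0],-1],
  [[0,-1.2,0],[0,0,0],-1],
  [[0,-1.7,-1],[0,0,0],-0.5],
  [[0,-1.7,-3.5],[0,0,0],0],
  [[0,-1.7,-5],[0,0,0],0.5],
  [[0,-1.7,-5],[0,0,0],0.5],
])

```text
t: 31.45
eef_pos: [0.678, 0.1073, 0.3918]
tool_rot: [-0.002, 0.75, -0.662, 0.002]
contact_force: [-0.1, -0.3, -0.2]
gripper_width: 0.751
```

```bash
python3 chk2.py
python3 - <<'E'
from h import *
p,Rt,o=pose()
np.save('w21p.npy',np.column_stack([p,Rt]))
w=save('wrist','w21.png');b=cv2.imread('pics/w21.png');cv2.imwrite('pics/w21z.png',cv2.resize(b[235:335,280:380],None,fx=6,fy=6,interpolation=cv2.INTER_CUBIC))
s=save('scene','s21.png');b=cv2.imread('pics/s21.png');cv2.imwrite('pics/s21z.png',cv2.resize(b[150:200,355:425],None,fx=10,fy=10,interpolation=cv2.INTER_CUBIC))
E
```

```text
31.45 tcp axial 0.6860263146706757 lat 0.022672172020906104 z 0.39175028031958825 F ax -0.10065289838402945 lat -0.2394923804909854 z -0.16321715804855957 0.7506422856071775 [ 6.6e-03  2.0e-04 -1.0e+00]
```

View pics/w21z.png

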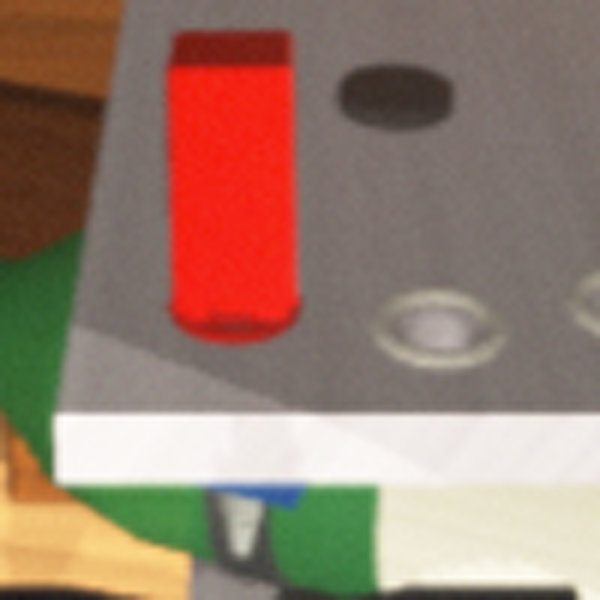

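View pics/s21z.png

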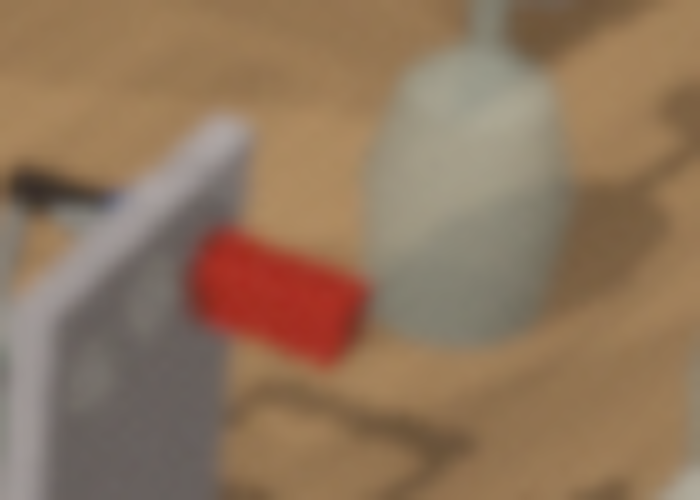

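Run:
```python
from fit0 import *
q=np.load('w21p.npy');W=(q[:,0],q[:,1:]);w=read_camera('wrist')
P=[.5155,.0544,.124]
def zz(l):
    r,c=proj(w,X(P,l),*W); return np.round([(c-280+.42)*6,(r-235+.42)*6],0)
yh,zh=.0331,.1983
for n,l in [('mid hole c',(.074,0,.205)),('cheek top outer',(.074,yh,.228)),('cheek top inner',(.062,yh,.228)),('trunnion',(.074,0,.12)),('cheek top left corner',(.074,.06,.228)),
 ('red ring top r10.5',(.074,yh,zh+.0105)),('red ring c',(.074,yh,zh))]: print(n,zz(l))
for g in (0,.002,.004):
    print('gap',g,'shoulder top',zz((.074+g,yh,zh+.01)),'end top',zz((.118+g,yh,zh+.01)),'end bottom',zz((.118+g,yh,zh-.01)))
for d in (.046,.042): print('tip',d,zz((.074-d,yh,zh)))
```

```text
mid hole c [440. 331.]
cheek top outer [236. 416.]
cheek top inner [236. 485.]
trunnion [396. 106.]
cheek top left corner [ 56. 416.]
red ring top r10.5 [236. 344.]
red ring c [236. 309.]
gap 0 shoulder top [236. 343.] end top [236.  91.] end bottom [236.  39.]
gap 0.002 shoulder top [236. 332.] end top [236.  79.] end bottom [236.  28.]
gap 0.004 shoulder top [236. 321.] end top [236.  67.] end bottom [236.  17.]
tip 0.046 [237. 546.]
tip 0.042 [237. 526.]
```

The handle position hasn't changed. From the known geometry, the end face and tip fit "home with slight droop", but the shoulder edge fits a gap, so the two disagree. I'll take a side view of the gap.

Run:
```python
from lay import *
w=read_camera('wrist');H=np.array(w['hand_eye']);p,Rt,o=pose()
hd=np.array([.5855+.008,.0970,.198])
for b in (50,60,70):
    d=np.radians(97);B=np.radians(b);u=np.array([np.cos(d),np.sin(d),0]);z=np.array([0,0,-np.cos(B)])+np.sin(B)*u
    T=rot(z,-np.cross([0,0,1],u)); v=-(T@H[:3,:3])[:,2]
    for dist in (.2,.26):
        cam=hd-v*dist+np.array([.015,0,0]); t=cam-T@H[:3,3]
        r=ik(t,T,[o['q'],np.array([.5,.8,0,1.3,-.4,1.5,.3])]); tips=t+T[:,2]*.073
        print(b,dist,'tcp',np.round(t,3),'tips',np.round(tips,3),'cam',np.round(cam,3),np.round(r[1:3],3),np.round(r[3],2)); units(t,T)
```

```text
50 0.2 tcp [ 0.621 -0.005  0.266] tips [0.614 0.05  0.219] cam [ 0.622 -0.015  0.363] [0. 0.] [ 0.44  0.65 -0.31  1.66 -0.64  1.31  0.6 ]
shift [4.19, 2.76, 4.82] turn [3.92, -3.9, -8.36] rows>= 9.4
50 0.26 tcp [ 0.625 -0.039  0.315] tips [0.618 0.017 0.269] cam [ 0.627 -0.049  0.412] [0. 0.] [ 0.5   0.62 -0.34  1.58 -0.6   1.41  0.55]
shift [5.55, 2.76, 2.84] turn [3.92, -3.9, -8.36] rows>= 9.4
60 0.2 tcp [ 0.622 -0.015  0.247] tips [0.614 0.047 0.211] cam [ 0.626 -0.042  0.341] [0. 0.] [ 0.53  0.75 -0.38  1.64 -0.69  1.36  0.67]
shift [4.6, 2.76, 5.58] turn [4.69, -4.67, -8.09] rows>= 9.8
60 0.26 tcp [ 0.627 -0.057  0.29 ] tips [0.619 0.006 0.253] cam [ 0.631 -0.084  0.384] [0. 0.] [ 0.58  0.73 -0.38  1.57 -0.66  1.47  0.62]
shift [6.28, 2.76, 3.87] turn [4.69, -4.67, -8.09] rows>= 9.8
70 0.2 tcp [ 0.623 -0.022  0.227] tips [0.614 0.046 0.202] cam [ 0.628 -0.065  0.314] [0. 0.] [ 0.58  0.86 -0.41  1.62 -0.74  1.43  0.73]
shift [4.87, 2.76, 6.39] turn [5.46, -5.43, -7.75] rows>= 10.2
70 0.26 tcp [ 0.629 -0.07   0.262] tips [ 0.62  -0.002  0.237] cam [ 0.634 -0.113  0.349] [0. 0.] [ 0.62  0.84 -0.4   1.55 -0.72  1.54  0.69]
shift [6.83, 2.76, 5.0] turn [5.46, -5.43, -7.75] rows>= 10.2
```

Run:
```python
from lay import *
w=read_camera('wrist');H=np.array(w['hand_eye']);p,Rt,o=pose()
hd=np.array([.5855+.008,.0970,.198])
d=np.radians(97);B=np.radians(62);u=np.array([np.cos(d),np.sin(d),0]);z=np.array([0,0,-np.cos(B)])+np.sin(B)*u
T=rot(z,-np.cross([0,0,1],u)); v=-(T@H[:3,:3])[:,2]
cam=hd-v*.29+np.array([.015,0,.0]); t=cam-T@H[:3,3]
r=ik(t,T,[o['q'],np.array([.5,.8,0,1.3,-.4,1.5,.3])]);print(t,t+T[:,2]*.073,np.round(r[1:3],3),np.round(r[3],2)); units(t,T)
```

```text
[ 0.63011436 -0.08164604  0.30515293] [ 0.62225925 -0.0176713   0.27088151] [0. 0.] [ 0.6   0.74 -0.37  1.52 -0.67  1.54  0.62]
shift [7.28, 2.77, 3.27] turn [4.84, -4.82, -8.02] rows>= 9.8
```

Call:
apply_moves([
  [[0.7,0.3,0],[0.44,-0.44,-0.73],0],
  [[1.5,0.5,0],[0.88,-0.88,-1.46],0],
  [[2.2,0.8,0.2],[1.32,-1.31,-2.19],0],
  [[2.9,1.1,0.5],[1.76,-1.75,-2.92],0],
  [[3.6,1.4,0.8],[2.2,-2.19,-3.65],0],
  [[4.4,1.7,1.2],[2.64,-2.63,-4.37],0],
  [[5.1,1.9,1.7],[3.1,-3.07,-5.1],0],
  [[5.8,2.2,2.2],[3.5,-3.5,-5.83],0],
  [[6.5,2.5,2.7],[3.96,-3.94,-6.56],0],
  [[7.28,2.77,3.27],[4.4,-4.38,-7.3],0],
  [[7.28,2.77,3.27],[4.84,-4.82,-8.02],0],
  [[7.28,2.77,3.27],[4.84,-4.82,-8.02],0],
  [[7.28,2.77,3.27],[4.84,-4.82,-8.02],0],
  [[7.28,2.77,3.27],[4.84,-4.82,-8.02],0],
])

```text
t: 33.55
eef_pos: [0.6308, -0.081, 0.3073]
tool_rot: [-0.513, 0.856, 0.053, -0.03]
contact_force: [-0.1, -0.0, 0.3]
gripper_width: 0.498
```

Run:
```python
from h import *
p,Rt,o=pose();print(o['t'],p,o['q'])
np.save('w22p.npy',np.column_stack([p,Rt]))
w=save('wrist','w22.png');b=cv2.imread('pics/w22.png');cv2.imwrite('pics/w22z.png',cv2.resize(b[140:260,240:400],None,fx=5,fy=5,interpolation=cv2.INTER_CUBIC))
```

```text
33.55 [ 0.63083536 -0.08099707  0.30728159] [ 0.39286799  0.6834639  -0.07046186  1.51949799 -0.87795094  1.58791446
  0.7465437 ]
```

View pics/w22z.png

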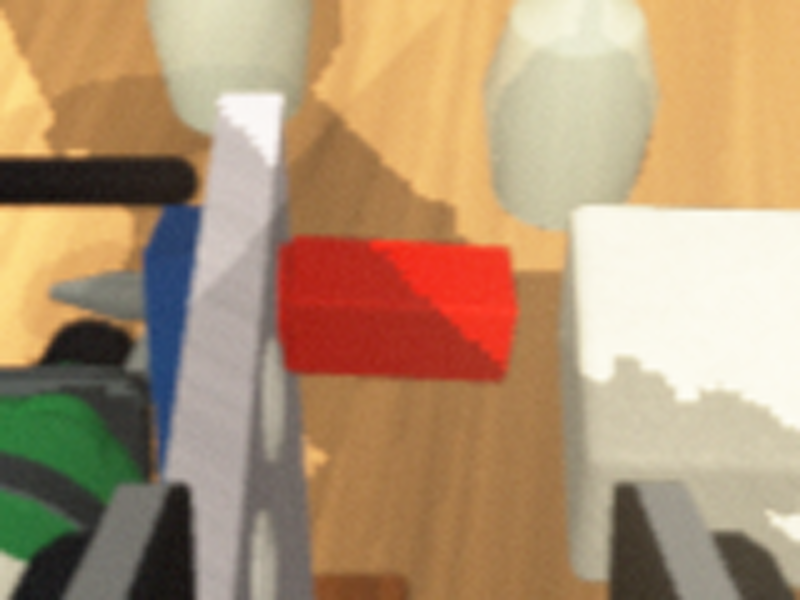

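Run:
```python
from fit0 import *
q=np.load('w22p.npy');W=(q[:,0],q[:,1:]);w=read_camera('wrist')
P=[.5155,.0544,.124]
def zz(l):
    r,c=proj(w,X(P,l),*W); return np.round([(c-240+.4)*5,(r-140+.4)*5],0).tolist()
yh,zh=.0331,.1983
print('cheek top outer far',zz((.074,.06,.228)),'inner far',zz((.062,.06,.228)),'mid hole',zz((.074,0,.205)), 'top at pin',zz((.074,yh,.228)))
for g in (0,.002,.004):
    print('gap',g,[zz((.074+g+a,yh+b,zh+c)) for a in (0,.044) for b,c in ((.01,.01),(-.01,.01),(-.01,-.01))],'tip',zz((.028+g,yh,zh)))
```

```text
cheek top outer far [278.0, 96.0] inner far [217.0, 96.0] mid hole [266.0, 402.0] top at pin [270.0, 183.0]
gap 0 [[279.0, 229.0], [273.0, 299.0], [279.0, 373.0], [503.0, 229.0], [508.0, 299.0], [503.0, 372.0]] tip [45.0, 301.0]
gap 0.002 [[289.0, 229.0], [284.0, 299.0], [289.0, 373.0], [513.0, 229.0], [519.0, 299.0], [513.0, 372.0]] tip [55.0, 301.0]
gap 0.004 [[299.0, 229.0], [294.0, 299.0], [299.0, 373.0], [523.0, 229.0], [529.0, 299.0], [523.0, 372.0]] tip [65.0, 301.0]
```

The side view settles it. The shoulder corners are at zoom (290,238), (279,305) and (288,372), against a home prediction of (283,229), (277,299) and (283,373). So it is within about 1 mm of the cheek, drooping slightly in the loose holes, and the tip stands out well beyond the blue arm. Last, a check that nothing else moved.

Run:
```python
from h import *
c=save('top','t23.png');s=save('scene','s23.png')
for n,f in (('t23','top0'),('s23','scene0')):
    a=cv2.imread(f'pics/{n}.png').astype(int);b=cv2.imread(f'pics/{f}.png').astype(int)
    d=np.abs(a-b).max(2)>60; v=a.copy(); v[d]=(255,0,255); cv2.imwrite(f'pics/{n}d.png',v.astype(np.uint8))
```

```text
(no output)
```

View pics/t23d.png

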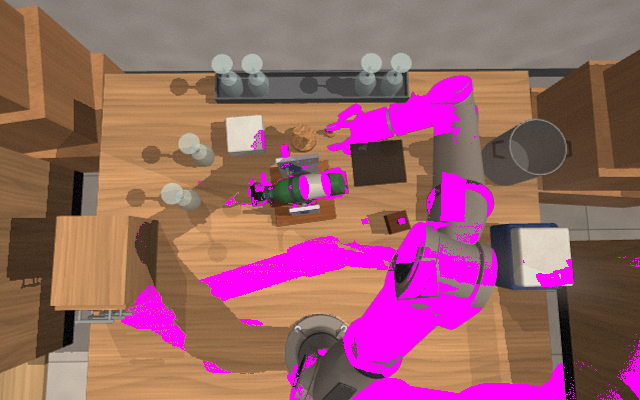

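View pics/s23d.png

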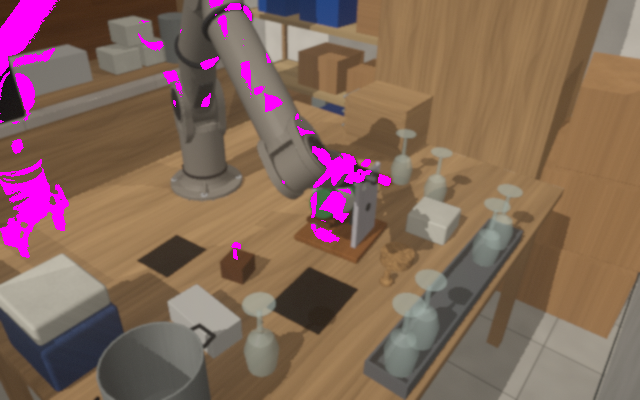

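The only changes are the arm, the cradle, the pin and shadows. The glasses, napkins, carton, coasters and stopper are where they were.

```bash
python3 -c "
from station import *
print(get_obs()['contact_force']); print(hand_in())"
```

```text
[-0.04707107 -0.8249374   0.28068311]
the job is handed in; nothing more can be done
None
```

The cradle is tipped neck-down to its pouring angle and locked with the red-handled pin. I handed the job in at about 34 s with the gripper open and clear of everything.

**What I did:**
- **Cradle:** I gripped the bar and swung it from about -0.33 to about 0.40 rad; the bar's travel gave 0.403.
- **Laying the pin down:** I took the pin from the block, laid it on the larger mat and let go. My grip was 19 mm behind the fingertips, so they touched the mat first (about 16 N). The pin dropped up to about 10 mm and lay flat.
- **Fitting the pin:** I took it up again across its handle, fed it through the red-ringed hole and the blue arm, and let go. Forces stayed below about 28 N.

**Last checks:**
- **Seating:** One top-down estimate suggested the shoulder was still 3–4 mm off the cheek. I pushed the end of the handle with closed fingertips up to about 14 N, and it did not move. A closer side view then put the shoulder within about 1 mm of the cheek. The pin droops about 3° in its loose holes, and its tip stands out well behind the blue arm.
- **Cradle angle:** I never measured the angle directly after releasing the bar. The pin going right through the blue arm is what confirms it.
- **Other things:** Comparing before and after pictures, the glasses, napkins, carton, coasters and stopper showed no change. The contact force was zero apart from sensor noise.

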